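# Load and lock a digestion carousel with the vent nozzles facing out

### The arm

A 6-joint arm with a two-finger parallel gripper is mounted at the origin on a cart in front of the work surface, level with it; the furniture and walls round the work are solid. World frame = base frame: x ahead of the robot, y to its left, z up, the work surface at z = 0. Lengths are in m, angles in rad, forces in N, time in s.
With the tool pointing down it reaches from about 0.35 to 0.775 m from the base axis. Payload 7.3 kg.
Tool frame: the origin (TCP) lies at the very end of the fingers, on their centre line; the grasp point (between the pads) lies 19 mm behind it (robot.tcp_to_grasp is the distance from the TCP to the grasp point, in m); z points along the fingers, y is the direction in which the jaws open and shut (so a half turn about z gives the same grasp; the last joint's range is limited). The gripper opens to 92 mm and grips with 3 to 60 N. Pads are 19 mm wide; open, the fingers measure 130 mm over their backs; the gripper's body (75 mm by 190 mm) begins 47 mm behind the grasp point.
Start: joints at [1.024, 0.342, 1.524, -0, 1.275, -0.146], TCP at [0.205, 0.483, 0.227] pointing down, gripper open.
Joint ranges: [-2.53, 2.53], [-0.77, 2.02], [0.04, 2.7], [-1, 4.14], [0.28, 2.66], [-3.11, 3.11]. Speed limits (rad/s): [2.57, 2.57, 3.14, 3.14, 3.14, 3.14].

### API

Orientations are given as [roll, pitch, yaw] about the fixed x, y, z axes, in that order (R = Rz(yaw) Ry(pitch) Rx(roll)).
In Python, from cell import robot gives the robot as it stands.
- The arm moves only by the tool arm_command, never from a script. Its argument "motion" is a list that holds one entry, the list of rows, each a list of 7 numbers: the turn, a rotation vector about the tool's x, y, z in units of 90 degrees (1.0 is 90 degrees), then the shift along the tool's x, y, z in units of 30 cm (1.0 is 30 cm), then the opening, from -1 (shut) to 1 (fully open). In form: [[[wx, wy, wz, tx, ty, tz, grip], ...]]. A call has 1 to 8 rows; each row is the pose to reach, as a shift and turn from the pose commanded when the call began, along the tool's axes at that moment; what a row does not reach only later rows make up. A row lasts 1/10 s, in which the tool goes at most 50 mm and 8.59 degrees, less where a joint would pass 70% of its speed; a pose out of reach is approached as far as the arm can. A call with a number of a shift or a turn outside -1 to 1 is refused whole. A call with a gripper value outside its range is refused whole. The fingers move at their own pace and stop on an object; "grip_force" is the grip in N (left out, the last holds). Time passes only in rows, so rows that repeat a pose let the fingers close. It gives the time, the measured TCP pose, the force and the opening at its end, in the units of the state.
- robot.observe(): the state, without advancing time (a new reading comes with each control period).
- robot.read_camera(name): name is "scene" or "top"; returns a dict with "image" (400x640x3 uint8, red, green, blue), "z_map" (400x640 float32, m along the optical axis (not along the pixel's ray), 0 where there is no reading), "fov_y" (degrees; the focal length in pixels is half the picture's height over the tangent of half this angle, whatever the lens; pixels are square), "cx", "cy" (the principal point, pixels), "k1" (the pictures are not rectified: a ray, as slopes to the right and down, at radius r is drawn at 1 + k1 r^2 times it, then the intrinsics apply), "cam_to_world" (4x4, takes a point from camera to world coordinates). Camera axes: x right, y down, z forward; pixel columns grow to the right and rows downward; lengths in m; the calibration is good to about 2 mm. A picture is of the moment at which its call begins.
- robot.hand_in(): hands the job in, once; it reports no verdict.
The state is a dict: "time": time; "qpos": joint angles; "qvel": joint speeds; "joint_efforts": joint torques, N m; "tool_pos": TCP position; "tool_rot": TCP orientation; "contact_force": force on the tool from outside, world axes, zero at the start; "torque": the same for the moment, N m; "opening": finger opening in m.
Only numpy, scipy, OpenCV 4.12 (cv2) and the standard library are available. Lean on these libraries where they do the work, as an engineer would, in place of code of your own. Each camera call takes 0.05 s, during which the arm holds its last target.

### The job

Load the digestion carousel for the next run: turn its lid to the open mark, lift it off by the knob and set it down flat on the bench; then stand every vessel in a pocket of its own, fully down, turned so that its vent nozzle points outward and lies in that pocket's outlet notch. Finally put the lid back on and turn it until its pointer faces the lock mark, without tipping a vessel over or disturbing the jar and the dropper bottle.

Things in the scene. Friction and masses are not known exactly. Their poses are not given: they have to be found in the camera images.
- carousel: Digestion carousel, fixed: round grey base, 194 mm across, deck 12 mm above the bench; on it a ring wall (radius 72 to 77 mm, top 62 mm above the bench), four pockets 47 mm from the axis, a hub (26 mm across, to 42 mm) and, outside the wall, four bayonet claws. Origin: centre of the underside, on the bench; z up; its -x side (lock mark) faces the robot, more or less.
- lock_mark (a point): Lock mark: black line on the claw nearest the robot. The point is 86 mm from the carousel's axis, 62 mm above the bench. The four metal claws stand 90 degrees apart; their lips (71 to 76 mm above the bench) reach in to 81 mm from the axis; posts begin at 90 mm. A stop in each claw ends the lid's clockwise turn about 3 degrees past the mark.
- open_mark (a point): Open mark: small white ring on the base, 40 degrees counter-clockwise (seen from above) from the lock mark; the point is 86 mm from the axis, 62 mm above the bench. With its pointer here the lid is free and lifts straight off (20 to 70 degrees from the lock mark will do); to close, lower it with the pointer here, then turn it clockwise to the lock mark.
- lid_knob (a point): Lid: clear guard with grey flange, 151 mm across, 0.3 kg; at the start it sits locked on the ring wall. This point, on its axis 60 mm above its underside, is the centre of the black bar knob (52 mm long, 14 wide, 44 to 76 mm above the underside); the guard's flat top is at 40 mm. x runs along the bar to the pointer, z up. Clear bench to lay it on: left of and nearer than the carousel.
- lid_pointer (a point): Pointer (black arrow on the lid's top): the point in its direction 86 mm from the lid's axis, level with the lid's underside. The lid has four lugs (26 mm wide, 6 mm thick, out to 87 mm from its axis), one at the pointer and the rest at 90 degree steps; under the claws they have 3 mm of play in height, 2 mm sideways, and turn freely.
- pocket_1 (a point): Pocket 1 of the carousel: a flat place ringed by a collar 6 mm high with 44 mm bore, 47 mm from the carousel's axis. The point is the middle of its floor, 12 mm above the bench. Any vessel may go into any pocket.
- notch_1 (a point): Outlet notch that belongs to pocket 1: a U cut 14.5 mm wide in the ring wall, straight outward from the pocket, open at the top (62 mm) and 46 mm above the bench at the bottom, with a white line below it on the outside. The point lies 80 mm from the carousel's axis and 52 mm above the bench: where the tip of a nozzle ends up.
- pocket_2 (a point): Pocket 2 of the carousel: a flat place ringed by a collar 6 mm high with 44 mm bore, 47 mm from the carousel's axis. The point is the middle of its floor, 12 mm above the bench. Any vessel may go into any pocket.
- notch_2 (a point): Outlet notch that belongs to pocket 2: a U cut 14.5 mm wide in the ring wall, straight outward from the pocket, open at the top (62 mm) and 46 mm above the bench at the bottom, with a white line below it on the outside. The point lies 80 mm from the carousel's axis and 52 mm above the bench: where the tip of a nozzle ends up.
- pocket_3 (a point): Pocket 3 of the carousel: a flat place ringed by a collar 6 mm high with 44 mm bore, 47 mm from the carousel's axis. The point is the middle of its floor, 12 mm above the bench. Any vessel may go into any pocket.
- notch_3 (a point): Outlet notch that belongs to pocket 3: a U cut 14.5 mm wide in the ring wall, straight outward from the pocket, open at the top (62 mm) and 46 mm above the bench at the bottom, with a white line below it on the outside. The point lies 80 mm from the carousel's axis and 52 mm above the bench: where the tip of a nozzle ends up.
- pocket_4 (a point): Pocket 4 of the carousel: a flat place ringed by a collar 6 mm high with 44 mm bore, 47 mm from the carousel's axis. The point is the middle of its floor, 12 mm above the bench. Any vessel may go into any pocket.
- notch_4 (a point): Outlet notch that belongs to pocket 4: a U cut 14.5 mm wide in the ring wall, straight outward from the pocket, open at the top (62 mm) and 46 mm above the bench at the bottom, with a white line below it on the outside. The point lies 80 mm from the carousel's axis and 52 mm above the bench: where the tip of a nozzle ends up.
- vessel_1_mid (a point): Digestion vessel 1 (2, 3 or 4 are there, all alike): white cup and ribbed grey cap, 38 mm across and 50 mm high, with a round grey grip stem 20 mm across standing on top from 50 to 80 mm, and a vent nozzle 8 mm thick sticking out sideways. About 0.15 kg. The point is on its axis, 40 mm above its foot (half-way up); x points along the nozzle, z up.
- vessel_1_nozzle (a point): Tip of the vent nozzle of vessel 1: 33 mm from the vessel's axis, 40 mm above its foot.
- vessel_2_mid (a point): Digestion vessel 2 (2, 3 or 4 are there, all alike): white cup and ribbed grey cap, 38 mm across and 50 mm high, with a round grey grip stem 20 mm across standing on top from 50 to 80 mm, and a vent nozzle 8 mm thick sticking out sideways. About 0.15 kg. The point is on its axis, 40 mm above its foot (half-way up); x points along the nozzle, z up.
- vessel_2_nozzle (a point): Tip of the vent nozzle of vessel 2: 33 mm from the vessel's axis, 40 mm above its foot.
- vessel_3_mid (a point): Digestion vessel 3 (2, 3 or 4 are there, all alike): white cup and ribbed grey cap, 38 mm across and 50 mm high, with a round grey grip stem 20 mm across standing on top from 50 to 80 mm, and a vent nozzle 8 mm thick sticking out sideways. About 0.15 kg. The point is on its axis, 40 mm above its foot (half-way up); x points along the nozzle, z up.
- vessel_3_nozzle (a point): Tip of the vent nozzle of vessel 3: 33 mm from the vessel's axis, 40 mm above its foot.
- vessel_4_mid (a point): Digestion vessel 4 (2, 3 or 4 are there, all alike): white cup and ribbed grey cap, 38 mm across and 50 mm high, with a round grey grip stem 20 mm across standing on top from 50 to 80 mm, and a vent nozzle 8 mm thick sticking out sideways. About 0.15 kg. The point is on its axis, 40 mm above its foot (half-way up); x points along the nozzle, z up.
- vessel_4_nozzle (a point): Tip of the vent nozzle of vessel 4: 33 mm from the vessel's axis, 40 mm above its foot.
- reagent_jar: Bystander: jar with red cap, 63 mm across, 86 mm high, behind the carousel. Origin: centre of its foot.
- dropper_bottle: Bystander: small brown dropper bottle with a red rubber top, 34 mm across, 103 mm high, behind the carousel. Origin: centre of its foot.

How it is judged:
On the way, in this order (a step that is already met when the one before it is completed fails the run):
1. the lid is off and lies flat on the bench (height (world z) of lid_pointer below 0.012 m and angle between lid_knob's own z axis and vertical below 0.08 rad), for 0.3 s.
2. with the lid still off, every vessel stands down in a pocket with its nozzle in the outlet notch (all of step 1 and angle between each of vessel_1_mid, vessel_2_mid, vessel_3_mid, vessel_4_mid's own z axis and vertical below 0.12 rad and ((horizontal distance between vessel_1_mid and pocket_1 below 0.007 m and horizontal distance between vessel_1_nozzle and notch_1 below 0.008 m and height (world z) of vessel_1_mid below 0.057 m) or (horizontal distance between vessel_1_mid and pocket_2 below 0.007 m and horizontal distance between vessel_1_nozzle and notch_2 below 0.008 m and height (world z) of vessel_1_mid below 0.057 m) or (horizontal distance between vessel_1_mid and pocket_3 below 0.007 m and horizontal distance between vessel_1_nozzle and notch_3 below 0.008 m and height (world z) of vessel_1_mid below 0.057 m) or (horizontal distance between vessel_1_mid and pocket_4 below 0.007 m and horizontal distance between vessel_1_nozzle and notch_4 below 0.008 m and height (world z) of vessel_1_mid below 0.057 m)) and ((horizontal distance between vessel_2_mid and pocket_1 below 0.007 m and horizontal distance between vessel_2_nozzle and notch_1 below 0.008 m and height (world z) of vessel_2_mid below 0.057 m) or (horizontal distance between vessel_2_mid and pocket_2 below 0.007 m and horizontal distance between vessel_2_nozzle and notch_2 below 0.008 m and height (world z) of vessel_2_mid below 0.057 m) or (horizontal distance between vessel_2_mid and pocket_3 below 0.007 m and horizontal distance between vessel_2_nozzle and notch_3 below 0.008 m and height (world z) of vessel_2_mid below 0.057 m) or (horizontal distance between vessel_2_mid and pocket_4 below 0.007 m and horizontal distance between vessel_2_nozzle and notch_4 below 0.008 m and height (world z) of vessel_2_mid below 0.057 m)) and ((horizontal distance between vessel_3_mid and pocket_1 below 0.007 m and horizontal distance between vessel_3_nozzle and notch_1 below 0.008 m and height (world z) of vessel_3_mid below 0.057 m) or (horizontal distance between vessel_3_mid and pocket_2 below 0.007 m and horizontal distance between vessel_3_nozzle and notch_2 below 0.008 m and height (world z) of vessel_3_mid below 0.057 m) or (horizontal distance between vessel_3_mid and pocket_3 below 0.007 m and horizontal distance between vessel_3_nozzle and notch_3 below 0.008 m and height (world z) of vessel_3_mid below 0.057 m) or (horizontal distance between vessel_3_mid and pocket_4 below 0.007 m and horizontal distance between vessel_3_nozzle and notch_4 below 0.008 m and height (world z) of vessel_3_mid below 0.057 m)) and ((horizontal distance between vessel_4_mid and pocket_1 below 0.007 m and horizontal distance between vessel_4_nozzle and notch_1 below 0.008 m and height (world z) of vessel_4_mid below 0.057 m) or (horizontal distance between vessel_4_mid and pocket_2 below 0.007 m and horizontal distance between vessel_4_nozzle and notch_2 below 0.008 m and height (world z) of vessel_4_mid below 0.057 m) or (horizontal distance between vessel_4_mid and pocket_3 below 0.007 m and horizontal distance between vessel_4_nozzle and notch_3 below 0.008 m and height (world z) of vessel_4_mid below 0.057 m) or (horizontal distance between vessel_4_mid and pocket_4 below 0.007 m and horizontal distance between vessel_4_nozzle and notch_4 below 0.008 m and height (world z) of vessel_4_mid below 0.057 m))), for 0.3 s.
At the end, for the whole second after the job is handed in: every vessel upright (0.12 rad), fully down in a pocket (axis within 7 mm, height within 5 mm), nozzle tip within 8 mm of that pocket's notch point; the lid flat on the ring wall (within 4 mm in height, 0.06 rad), its pointer within 10 mm of the lock mark (angle between each of vessel_1_mid, vessel_2_mid, vessel_3_mid, vessel_4_mid's own z axis and vertical below 0.12 rad and ((horizontal distance between vessel_1_mid and pocket_1 below 0.007 m and horizontal distance between vessel_1_nozzle and notch_1 below 0.008 m and height (world z) of vessel_1_mid below 0.057 m) or (horizontal distance between vessel_1_mid and pocket_2 below 0.007 m and horizontal distance between vessel_1_nozzle and notch_2 below 0.008 m and height (world z) of vessel_1_mid below 0.057 m) or (horizontal distance between vessel_1_mid and pocket_3 below 0.007 m and horizontal distance between vessel_1_nozzle and notch_3 below 0.008 m and height (world z) of vessel_1_mid below 0.057 m) or (horizontal distance between vessel_1_mid and pocket_4 below 0.007 m and horizontal distance between vessel_1_nozzle and notch_4 below 0.008 m and height (world z) of vessel_1_mid below 0.057 m)) and ((horizontal distance between vessel_2_mid and pocket_1 below 0.007 m and horizontal distance between vessel_2_nozzle and notch_1 below 0.008 m and height (world z) of vessel_2_mid below 0.057 m) or (horizontal distance between vessel_2_mid and pocket_2 below 0.007 m and horizontal distance between vessel_2_nozzle and notch_2 below 0.008 m and height (world z) of vessel_2_mid below 0.057 m) or (horizontal distance between vessel_2_mid and pocket_3 below 0.007 m and horizontal distance between vessel_2_nozzle and notch_3 below 0.008 m and height (world z) of vessel_2_mid below 0.057 m) or (horizontal distance between vessel_2_mid and pocket_4 below 0.007 m and horizontal distance between vessel_2_nozzle and notch_4 below 0.008 m and height (world z) of vessel_2_mid below 0.057 m)) and ((horizontal distance between vessel_3_mid and pocket_1 below 0.007 m and horizontal distance between vessel_3_nozzle and notch_1 below 0.008 m and height (world z) of vessel_3_mid below 0.057 m) or (horizontal distance between vessel_3_mid and pocket_2 below 0.007 m and horizontal distance between vessel_3_nozzle and notch_2 below 0.008 m and height (world z) of vessel_3_mid below 0.057 m) or (horizontal distance between vessel_3_mid and pocket_3 below 0.007 m and horizontal distance between vessel_3_nozzle and notch_3 below 0.008 m and height (world z) of vessel_3_mid below 0.057 m) or (horizontal distance between vessel_3_mid and pocket_4 below 0.007 m and horizontal distance between vessel_3_nozzle and notch_4 below 0.008 m and height (world z) of vessel_3_mid below 0.057 m)) and ((horizontal distance between vessel_4_mid and pocket_1 below 0.007 m and horizontal distance between vessel_4_nozzle and notch_1 below 0.008 m and height (world z) of vessel_4_mid below 0.057 m) or (horizontal distance between vessel_4_mid and pocket_2 below 0.007 m and horizontal distance between vessel_4_nozzle and notch_2 below 0.008 m and height (world z) of vessel_4_mid below 0.057 m) or (horizontal distance between vessel_4_mid and pocket_3 below 0.007 m and horizontal distance between vessel_4_nozzle and notch_3 below 0.008 m and height (world z) of vessel_4_mid below 0.057 m) or (horizontal distance between vessel_4_mid and pocket_4 below 0.007 m and horizontal distance between vessel_4_nozzle and notch_4 below 0.008 m and height (world z) of vessel_4_mid below 0.057 m)) and horizontal distance between lid_pointer and lock_mark below 0.01 m and angle between lid_knob's own z axis and vertical below 0.06 rad and height (world z) of lid_knob between 0.118 and 0.126 m); the robot touches nothing.
It fails at once if a vessel is tipped over (more than 0.9 rad) (angle between any of vessel_1_mid, vessel_2_mid, vessel_3_mid, vessel_4_mid's own z axis and vertical above 0.9 rad).
It fails at once if the jar or the dropper bottle is moved by more than 30 mm (distance of any of reagent_jar, dropper_bottle from where it was at the start of the episode above 0.03 m).
Of vessel_1, vessel_2, vessel_3, vessel_4 only 2 to 4 are there at a start; the rules pass over those that are not, and their reading is None.
At some moment in a run one of vessel_1, vessel_2, vessel_3, vessel_4 may be knocked a few centimetres aside while the robot is not near it.
It also fails if it takes over 210 s, if anything falls off the work surface, if the arm or the gripper's body presses on something with over 40 N, if the wrist force passes 120 N, or if a joint passes its speed limit or range.

## Working session

There is one attempt and no reset: what is moved stays moved. The work goes in short steps, Python scripts to look and compute and a tool call to move; the robot and the scene stay as the last step left them, time stands still between calls to the robot, and variables do not carry over. Pictures are saved under pics/ and viewed, and the job is handed in when it is done.

Besides the shell and the picture viewer there is one more tool, called after ">>>" by a JSON object that holds its "name" and its "arguments". arm_command: Moves the arm, as the interface text tells. Its arguments: {"type":"object","properties":{"motion":{"type":"array"},"grip_force":{"type":"number"}},"required":["motion"]}

```bash
ls; mkdir -p pics; python3 - <<'E'
from cell import robot
import cv2
print(robot.observe())
for n in ("scene","top"):
    c=robot.read_camera(n)
    cv2.imwrite(f"pics/{n}0.png",c["image"][:,:,::-1])
    print(n,c["fov_y"],c["cx"],c["cy"],c["k1"],c["cam_to_world"].round(3).tolist())
E
```

```text
pics
{'time': 0.0, 'qpos': array([ 1.02394622e+00,  3.42710477e-01,  1.52498407e+00, -2.11452032e-05,
        1.27538340e+00, -1.45971865e-01]), 'qvel': array([-3.92284902e-04,  3.07835534e-05, -9.06256785e-04,  1.21552192e-03,
        2.09801069e-03, -6.24249046e-04]), 'joint_efforts': array([ 1.47888662e-03, -4.31261730e+01, -2.44221926e+01,  7.17221992e-02,
        5.59725228e-02, -1.92728317e-04]), 'tool_pos': array([0.20463704, 0.48305395, 0.22606281]), 'tool_rot': array([-3.14012021e+00, -1.96037240e-04,  2.74072044e+00]), 'contact_force': array([ 0.61121304,  0.17877626, -0.32308423]), 'torque': array([0.04745624, 0.04030541, 0.02214284]), 'opening': 0.09181466210563888}
scene 52.16783046526534 318.35802716044145 196.41480686972665 -0.06553560264890872 [[0.814, -0.39, 0.43, 0.219], [-0.581, -0.555, 0.596, -0.431], [0.006, -0.735, -0.678, 0.677], [0.0, 0.0, 0.0, 1.0]]
top 50.46959883930114 309.4532479509875 198.70441137006 -0.05274342967044114 [[0.017, -0.982, 0.188, 0.392], [-1.0, -0.015, 0.012, 0.071], [-0.009, -0.188, -0.982, 1.129], [0.0, 0.0, 0.0, 1.0]]
```

View pics/scene0.png

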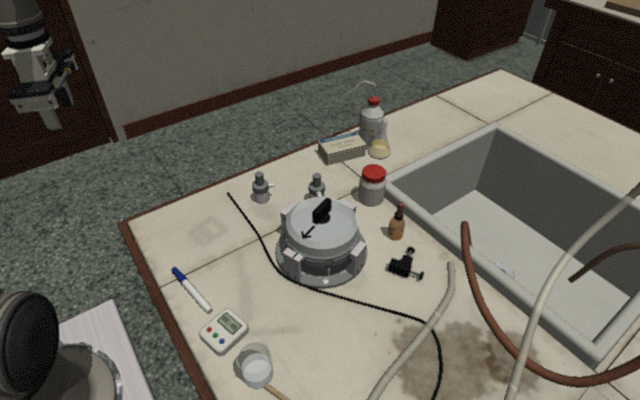

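View pics/top0.png

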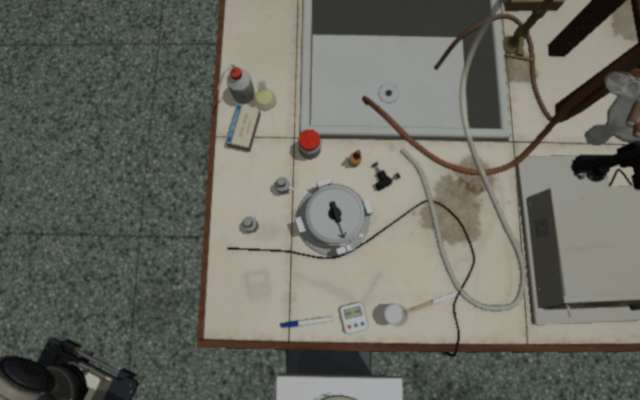

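```bash
cat > h.py <<'E'
from cell import robot
import numpy as np, cv2
def K(c):
    f=200/np.tan(np.radians(c["fov_y"])/2)
    return np.array([[f,0,c["cx"]],[0,f,c["cy"]],[0,0,1.]])
def dist(c): return np.array([c["k1"],0,0,0,0.])
def rays(c,px):
    px=np.asarray(px,float).reshape(-1,1,2)
    k=K(c); n=(px.reshape(-1,2)-k[:2,2])/k[0,0]
    u=n.copy()
    for _ in range(30): u=n/(1+c["k1"]*(u**2).sum(1,keepdims=True))
    return np.c_[u,np.ones(len(u))]
def at_height(c,px,z):
    d=rays(c,px)@c["cam_to_world"][:3,:3].T; o=c["cam_to_world"][:3,3]
    return o+d*((z-o[2])/d[:,2])[:,None]
def cloud(c):
    v,u=np.mgrid[0:400,0:640]
    r=rays(c,np.c_[u.ravel(),v.ravel()])*c["z_map"].reshape(-1,1)
    p=r@c["cam_to_world"][:3,:3].T+c["cam_to_world"][:3,3]
    p[c["z_map"].ravel()==0]=np.nan
    return p.reshape(400,640,3)
def proj(c,P):
    M=np.linalg.inv(c["cam_to_world"]); q=np.asarray(P,float).reshape(-1,3)@M[:3,:3].T+M[:3,3]
    s=q[:,:2]/q[:,2:]; s=s*(1+c["k1"]*(s**2).sum(1,keepdims=True)); k=K(c)
    return s*k[0,0]+k[:2,2]
def crop(c,name,x0,y0,x1,y1,s,pts=None):
    im=cv2.resize(c["image"][y0:y1,x0:x1,::-1],None,fx=s,fy=s,interpolation=cv2.INTER_CUBIC)
    if pts is not None:
        for p in proj(c,pts): cv2.circle(im,(int((p[0]-x0+.5)*s),int((p[1]-y0+.5)*s)),3,(0,255,0),1)
    cv2.imwrite("pics/"+name,im)
def save(c,n): np.save(n,c,allow_pickle=True)
E
python3 - <<'E'
from h import *
t=robot.read_camera("top"); s=robot.read_camera("scene")
crop(t,"t1.png",200,120,420,350,3.4//.01*.01 if 0 else 2.6)
crop(s,"s1.png",160,150,440,310,2.8)
for c in(t,s):
    p=cloud(c)
    for n,l,h in (("lid",.125,.15),("low",-.01,.01),("knob",.05,.06)):pass
    z=p[...,2]; 
    bench=(abs(z)<.02)&(p[...,0]>.3)&(p[...,0]<.7)&(abs(p[...,1])<.3)
    print(np.nanmedian(z[bench]))
p=cloud(t)
for q in ((249,225),(282,186),(334,213),(320,200),(345,240),(309,138),(355,157),(270,275)):
    print(q,p[q[1],q[0]].round(4))
E
```

```text
0.001014629093852859
0.0008029496470810527
(249, 225) [0.5239 0.234  0.0774]
(282, 186) [0.6272 0.1551 0.067 ]
(334, 213) [0.5482 0.0246 0.1366]
(320, 200) [0.5856 0.0577 0.1019]
(345, 240) [ 0.4885 -0.0044  0.0969]
(309, 138) [0.7505 0.0878 0.0864]
(355, 157) [ 0.7063 -0.032   0.0699]
(270, 275) [ 0.4024  0.1853 -0.0023]
```

View pics/t1.png

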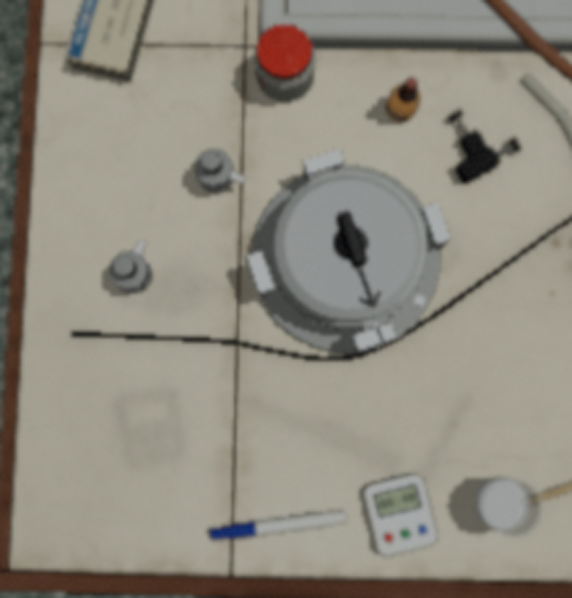

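View pics/s1.png

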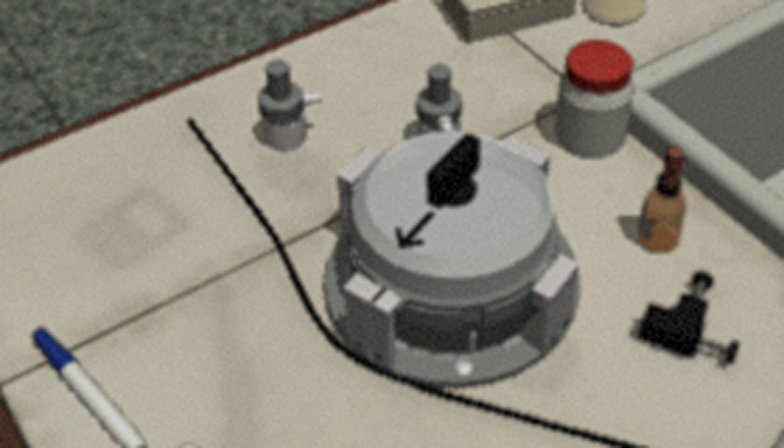

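```bash
python3 - <<'E'
from h import *
from scipy.optimize import least_squares
for n in("top","scene"):
    c=robot.read_camera(n); p=cloud(c).reshape(-1,3)
    m=(np.hypot(p[:,0]-.54,p[:,1]-.02)<.1)
    q=p[m]; 
    h,e=np.histogram(q[:,2],bins=np.arange(-.01,.15,.005)); print(n,list(zip(e.round(3),h)))
    t=q[(q[:,2]>.093)&(q[:,2]<.109)]
    print("top plane pts",len(t),t.mean(0), t[:,2].std(), (t.max(0)+t.min(0))/2,(t.max(0)-t.min(0)))
    (cx,cy),r=cv2.minEnclosingCircle((t[:,:2]*1000).astype(np.float32)); print("circ",cx,cy,r)
    k=q[q[:,2]>.125]; print("knob",len(k),k.mean(0))
    # white claw pixels
    im=c["image"].reshape(-1,3)[m].astype(float)
    w=(im.min(1)>170)&(q[:,2]>.06)&(q[:,2]<.09)
    print("white",w.sum()); 
    for a in q[w][::8]: print(a.round(3),end=" ")
E
```

```text
top [(np.float64(-0.01), np.int64(2)), (np.float64(-0.005), np.int64(138)), (np.float64(0.0), np.int64(276)), (np.float64(0.005), np.int64(148)), (np.float64(0.01), np.int64(572)), (np.float64(0.015), np.int64(144)), (np.float64(0.02), np.int64(3)), (np.float64(0.025), np.int64(4)), (np.float64(0.03), np.int64(6)), (np.float64(0.035), np.int64(5)), (np.float64(0.04), np.int64(0)), (np.float64(0.045), np.int64(10)), (np.float64(0.05), np.int64(5)), (np.float64(0.055), np.int64(20)), (np.float64(0.06), np.int64(48)), (np.float64(0.065), np.int64(182)), (np.float64(0.07), np.int64(142)), (np.float64(0.075), np.int64(246)), (np.float64(0.08), np.int64(35)), (np.float64(0.085), np.int64(7)), (np.float64(0.09), np.int64(88)), (np.float64(0.095), np.int64(416)), (np.float64(0.1), np.int64(1550)), (np.float64(0.105), np.int64(376)), (np.float64(0.11), np.int64(12)), (np.float64(0.115), np.int64(5)), (np.float64(0.12), np.int64(7)), (np.float64(0.125), np.int64(7)), (np.float64(0.13), np.int64(10)), (np.float64(0.135), np.int64(84)), (np.float64(0.14), np.int64(30))]
top plane pts 2401 [0.551
[... 1474 characters left out ...]
rc 552.482177734375 18.99811363220215 71.65516662597656
knob 211 [0.54948864 0.01603355 0.13498431]
white 210
[0.631 0.06  0.078] [0.544 0.108 0.077] [0.638 0.038 0.077] [0.531 0.107 0.076] [0.528 0.106 0.076] [0.528 0.103 0.075] [0.512 0.108 0.075] [0.512 0.101 0.077] [ 0.587 -0.056  0.077] [ 0.59  -0.059  0.076] [ 0.588 -0.064  0.078] [ 0.588 -0.064  0.075] [ 0.586 -0.067  0.077] [0.466 0.012 0.076] [ 0.581 -0.07   0.077] [ 0.573 -0.068  0.078] [0.467 0.006 0.076] [ 0.574 -0.07   0.076] [ 0.467 -0.     0.078] [ 0.569 -0.072  0.079] [ 0.47  -0.004  0.077] [ 0.462 -0.001  0.077] [ 0.566 -0.073  0.076] [ 0.476 -0.015  0.079] [ 0.468 -0.013  0.076] [ 0.468 -0.016  0.076] [ 0.471 -0.022  0.077]
```

```bash
cat > car.py <<'E'
from h import *
from scipy.optimize import least_squares
def fit(n,show=True):
    c=robot.read_camera(n); p=cloud(c); im=c["image"]
    g=im.min(2).astype(float)
    q=p.reshape(-1,3); z=q[:,2]
    r=np.hypot(q[:,0]-.552,q[:,1]-.02)
    m=(z>.068)&(z<.086)&(r>.078)&(r<.105)
    mask=m.reshape(400,640).astype(np.uint8)
    nn,lab,st,ce=cv2.connectedComponentsWithStats(mask)
    out=[]
    for i in range(1,nn):
        if st[i,4]<15: continue
        ys,xs=np.where(lab==i)
        P=at_height(c,np.c_[xs,ys],.076)
        out.append(P[:,:2].mean(0)); print(n,i,st[i],P.mean(0).round(4))
    return c,np.array(out)
if __name__=="__main__":
    for n in("top","scene"):
        c,o=fit(n)
        crop(c,f"z_{n}.png",*((285,165,385,265) if n=="top" else (270,185,375,290)),6)
E
python3 car.py
```

```text
top 1 [317 177  15  13 107] [0.636 0.048 0.076]
top 3 [362 198  11  16 100] [ 0.5788 -0.0619  0.076 ]
top 4 [295 217  12  16 111] [0.5275 0.1053 0.076 ]
top 5 [336 244  16  11 100] [ 0.4685 -0.0027  0.076 ]
scene 1 [340 199  17  11  66] [0.641 0.042 0.076]
scene 2 [280 202  16  16 100] [0.5237 0.1034 0.076 ]
scene 3 [350 241  17  19 165] [ 0.5764 -0.0669  0.076 ]
scene 4 [283 248  21  16 178] [ 0.4662 -0.0077  0.076 ]
```

```bash
ls pics
```

```text
s1.png
scene0.png
t1.png
top0.png
z_scene.png
z_top.png
```

View pics/z_top.png

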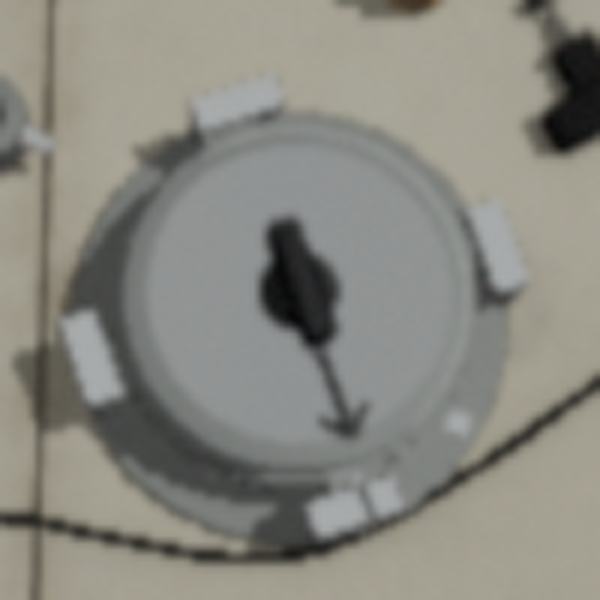

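View pics/z_scene.png

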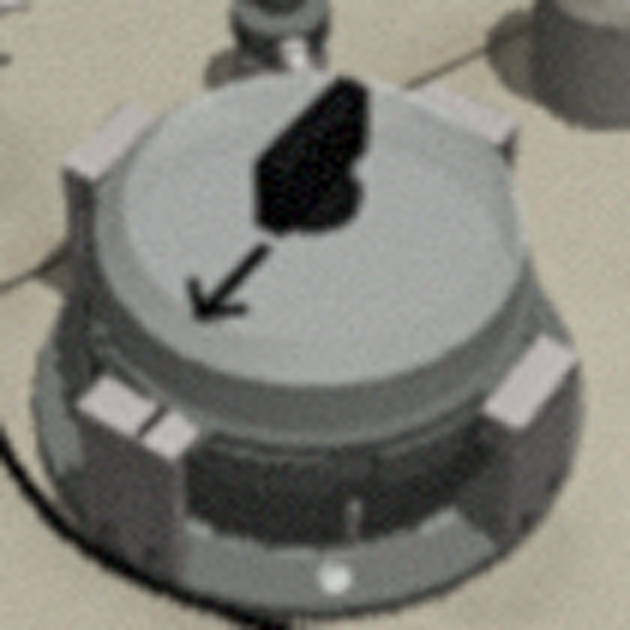

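```bash
python3 - <<'E'
from h import *
t=robot.read_camera("top"); s=robot.read_camera("scene")
def f(c,x0,y0,pt,z): 
    a=[(x0+pt[0]/6-.5+.0),(y0+pt[1]/6-.5)]
    return at_height(c,[a],z)[0]
for nm,c,x0,y0,L,C in (("top",t,285,165,dict(lock=((367,497),.076),ring=((458,421),.012),tail=((320,350),.102),tip=((352,437),.102),k1=((287,222),.138),k2=((320,338),.138)),(.5527,.0222)),
  ("scene",s,270,185,dict(lock=((152,422),.076),ring=((335,577),.012),tail=((265,247),.102),tip=((205,318),.102),notch=((355,500),.03)),(.552,.019))):
    for k,(pt,z) in L.items():
        P=f(c,x0,y0,pt,z); d=P[:2]-C
        print(nm,k,P.round(4),"r",np.hypot(*d).round(4),"ang",np.degrees(np.arctan2(d[1],d[0])).round(1))
E
```

```text
top lock [ 0.4723 -0.0076  0.076 ] r 0.0857 ang -159.6
top ring [ 0.5112 -0.0523  0.012 ] r 0.0853 ang -119.1
top tail [0.5296 0.0135 0.102 ] r 0.0247 ang -159.3
top tip [4.944e-01 4.000e-04 1.020e-01] r 0.0622 ang -159.5
top k1 [0.5756 0.0288 0.138 ] r 0.0238 ang 16.1
top k2 [0.5295 0.0155 0.138 ] r 0.0241 ang -163.9
scene lock [ 0.4705 -0.0084  0.076 ] r 0.086 ang -161.4
scene ring [ 0.5107 -0.0526  0.012 ] r 0.0827 ang -120.0
scene tail [0.5286 0.0128 0.102 ] r 0.0242 ang -165.1
scene tip [ 0.4959 -0.0013  0.102 ] r 0.0597 ang -160.1
scene notch [ 0.5262 -0.0419  0.03  ] r 0.0662 ang -112.9
```

```bash
cat > mv.py <<'E'
from h import *
from scipy.spatial.transform import Rotation as R
import sys
def rel(x,y,z,yawdeg):
    o=robot.observe(); Rc=R.from_euler('xyz',o["tool_rot"]); Rt=R.from_euler('xyz',[np.pi,0,np.radians(yawdeg)])
    w=(Rc.inv()*Rt).as_rotvec()/(np.pi/2); t=Rc.inv().apply(np.array([x,y,z])-o["tool_pos"])/.3
    print("t",o["time"].round(2),"pos",o["tool_pos"].round(4),"yaw",np.degrees(o["tool_rot"][2]).round(2),"F",o["contact_force"].round(1),"open",round(o["opening"],4))
    print("w",w.round(4).tolist(),"t",t.round(4).tolist(), "rows>=",max(np.abs(w).max()*90/8.59, np.linalg.norm(t)*6).round(1))
if __name__=="__main__": rel(*map(float,sys.argv[1:5]))
E
python3 mv.py .552 .0207 .200 20
python3 - <<'E'
from h import *
t=robot.read_camera("top")
print(at_height(t,[(246,289),(242,288),(222,340),(205,340)],0).round(3))
print(proj(t,[[.39,.245,0],[.47,.245,0.05]]))
E
```

```text
[[0.365 0.247 0.   ]
 [0.367 0.257 0.   ]
 [0.235 0.303 0.   ]
 [0.233 0.347 0.   ]]
[[247.06230885 279.30750172]
 [245.37320848 247.34048517]]Traceback (most recent call last):
  File "mv.py", line 9, in <module>
    if __name__=="__main__": rel(*map(float,sys.argv[1:5]))
                             ~~~^^^^^^^^^^^^^^^^^^^^^^^^^^^
  File "mv.py", line 7, in rel
    print("t",o["time"].round(2),"pos",o["tool_pos"].round(4),"yaw",np.degrees(o["tool_rot"][2]).round(2),"F",o["contact_force"].round(1),"open",round(o["opening"],4))
              ^^^^^^^^^^^^^^^
AttributeError: 'float' object has no attribute 'round'
```

```bash
sed -i 's/o\["time"\].round(2)/round(o["time"],2)/' mv.py
python3 mv.py .552 .0207 .200 20
```

```text
t 0.55 pos [0.2048 0.4834 0.2267] yaw 157.04 F [ 0.2 -0.4  0.1] open 0.0921
w [0.0, -0.0, 1.5226] t [-1.6673, -0.9687, 0.0891] rows>= 16.0
```

>>> {"name": "arm_command", "arguments": {"motion": [[[0,0,0.75,-0.83,-0.48,0,1],[0,0,0.75,-0.83,-0.48,0,1],[0,0,0.75,-0.83,-0.48,0,1],[0,0,0.75,-0.83,-0.48,0,1],[0,0,0.75,-0.83,-0.48,0,1],[0,0,0.75,-0.83,-0.48,0,1],[0,0,0.75,-0.83,-0.48,0,1],[0,0,0.75,-0.83,-0.48,0,1]]]}}

```text
time: 1.35
tool_pos: [0.3788, 0.2525, 0.2268]
tool_rot: [3.141, -0.0, 1.554]
contact_force: [-0.3, 0.3, -0.6]
opening: 0.0919
```

```bash
python3 mv.py .552 .0207 .200 20
```

```text
t 1.35 pos [0.3788 0.2525 0.2268] yaw 89.02 F [-0.3  0.3 -0.6] open 0.0919
w [0.0, -0.0002, 0.7669] t [-0.7626, 0.5906, 0.0893] rows>= 8.0
```

>>> {"name": "arm_command", "arguments": {"motion": [[[0,0,0.762,-0.763,0.591,0,1],[0,0,0.762,-0.763,0.591,0,1],[0,0,0.762,-0.763,0.591,0,1],[0,0,0.762,-0.763,0.591,0,1],[0,0,0.762,-0.763,0.591,0,1],[0,0,0.762,-0.763,0.591,0,1],[0,0,0.762,-0.763,0.591,0,1],[0,0,0.762,-0.763,0.591,0,1]]]}}

```text
time: 2.15
tool_pos: [0.5539, 0.0219, 0.2262]
tool_rot: [-3.141, 0.001, 0.357]
contact_force: [-0.1, 0.6, 0.1]
opening: 0.092
```

```bash
python3 mv.py .552 .0207 .110 20
```

```text
t 2.15 pos [0.5539 0.0219 0.2262] yaw 20.46 F [-0.1  0.6  0.1] open 0.092
w [-0.0003, 0.0003, 0.0051] t [-0.007, 0.0017, 0.3873] rows>= 2.3
```

>>> {"name": "arm_command", "arguments": {"motion": [[[0,0,0.005,-0.007,0.002,0.1,1],[0,0,0.005,-0.007,0.002,0.2,1],[0,0,0.005,-0.007,0.002,0.3,1],[0,0,0.005,-0.007,0.002,0.35,1],[0,0,0.005,-0.007,0.002,0.39,1],[0,0,0.005,-0.007,0.002,0.39,1],[0,0,0.005,-0.007,0.002,0.39,1]]]}}

```text
time: 2.85
tool_pos: [0.5521, 0.022, 0.1103]
tool_rot: [3.141, -0.001, 0.358]
contact_force: [-0.1, -0.3, 0.3]
opening: 0.0917
```

```bash
python3 mv.py .552 .0207 .110 20
python3 - <<'E'
from h import *
c=robot.read_camera("scene"); crop(c,"g1.png",250,140,400,300,4)
E
```

```text
t 2.85 pos [0.5521 0.022  0.1103] yaw 20.51 F [-0.1 -0.3  0.3] open 0.0917
w [0.0002, -0.0006, 0.0057] t [-0.0018, 0.0041, 0.001] rows>= 0.1
```

View pics/g1.png

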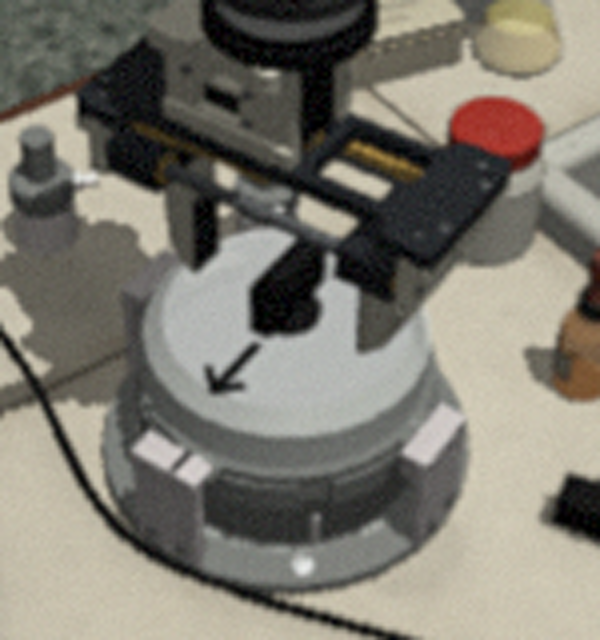

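>>> {"name": "arm_command", "arguments": {"motion": [[[0,0,0,0,0,0,-1],[0,0,0,0,0,0,-1],[0,0,0,0,0,0,-1],[0,0,0,0,0,0,-1],[0,0,0,0,0,0,-1],[0,0,0,0,0,0,-1],[0,0,0,0,0,0,-1],[0,0,0,0,0,0,-1]]], "grip_force": 30}}

```text
time: 3.7
tool_pos: [0.5516, 0.0221, 0.1097]
tool_rot: [-3.142, -0.0, 0.358]
contact_force: [0.5, -0.4, -0.2]
opening: 0.0326
```

```bash
python3 mv.py .552 .0207 .110 60
```

```text
t 3.7 pos [0.5516 0.0221 0.1097] yaw 20.5 F [ 0.5 -0.4 -0.2] open 0.0326
w [-0.0, -0.0, -0.4388] t [-0.0003, 0.0047, -0.001] rows>= 4.6
```

>>> {"name": "arm_command", "arguments": {"motion": [[[0,0,0,0,0,0,-1],[0,0,0,0,0,0,-1],[0,0,0,0,0,0,-1],[0,0,0,0,0,0,-1],[0,0,0,0,0,0,-1],[0,0,0,0,0,0,-1]]]}}

```text
time: 4.3
tool_pos: [0.5517, 0.0219, 0.1097]
tool_rot: [3.141, -0.0, 0.358]
contact_force: [0.3, -2.1, -0.7]
opening: 0.0138
```

>>> {"name": "arm_command", "arguments": {"motion": [[[0,0,-0.05,0,0,0,-1],[0,0,-0.1,0,0,0,-1],[0,0,-0.17,0,0,0,-1],[0,0,-0.24,0,0,0,-1],[0,0,-0.31,0,0,0,-1],[0,0,-0.38,0,0,0,-1],[0,0,-0.44,0,0,0,-1],[0,0,-0.44,0,0,0,-1]]]}}

```text
time: 5.1
tool_pos: [0.5515, 0.0222, 0.1097]
tool_rot: [-3.141, -0.0, 1.05]
contact_force: [0.0, 0.8, 0.3]
opening: 0.0142
```

```bash
python3 mv.py .5516 .0220 .24 60
python3 - <<'E'
from h import *
c=robot.read_camera("scene"); crop(c,"g2.png",250,140,400,300,4)
E
```

```text
t 5.1 pos [0.5515 0.0222 0.1097] yaw 60.17 F [0.  0.8 0.3] open 0.0142
w [-0.0002, -0.0001, 0.0019] t [-0.0004, 0.0006, -0.4343] rows>= 2.6
```

View pics/g2.png

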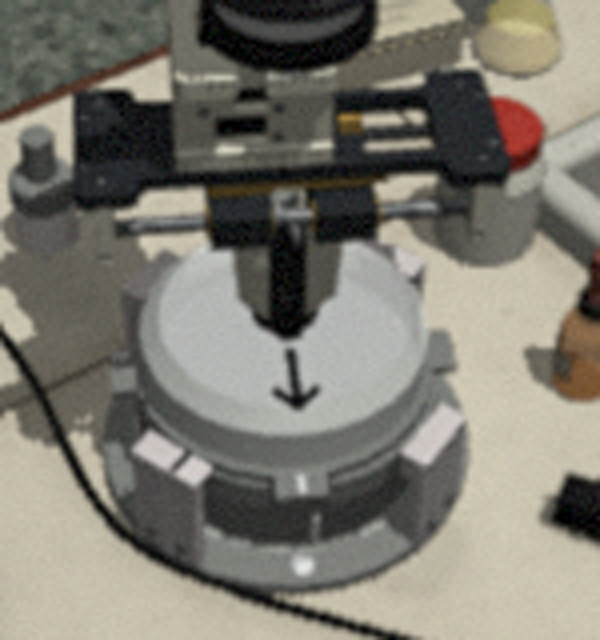

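>>> {"name": "arm_command", "arguments": {"motion": [[[0,0,0,0,0,-0.02,-1],[0,0,0,0,0,-0.06,-1],[0,0,0,0,0,-0.12,-1],[0,0,0,0,0,-0.2,-1],[0,0,0,0,0,-0.3,-1],[0,0,0,0,0,-0.4,-1],[0,0,0,0,0,-0.43,-1],[0,0,0,0,0,-0.43,-1]]]}}

```text
time: 5.95
tool_pos: [0.5521, 0.022, 0.2402]
tool_rot: [3.139, -0.001, 1.048]
contact_force: [-0.0, 0.8, -3.6]
opening: 0.0137
```

```bash
python3 mv.py .372 .247 .22 60
python3 - <<'E'
from h import *
t=robot.read_camera("top"); 
c=robot.read_camera("scene"); crop(c,"g3.png",200,80,400,300,2.7)
th=np.linspace(0,6.28,40)
for nm,c in(("t",t),("s",c)):
  P=np.c_[.372+.087*np.cos(th),.247+.087*np.sin(th),0*th]; 
  crop(c,f"place_{nm}.png",*((200,180,420,350) if nm=="t" else (120,150,340,330)),3,P)
E
```

```text
t 5.95 pos [0.5521 0.022  0.2402] yaw 60.07 F [-0.   0.8 -3.6] open 0.0137
w [0.0019, -0.0009, 0.0008] t [0.3503, -0.8947, 0.0652] rows>= 5.8
```

View pics/g3.png

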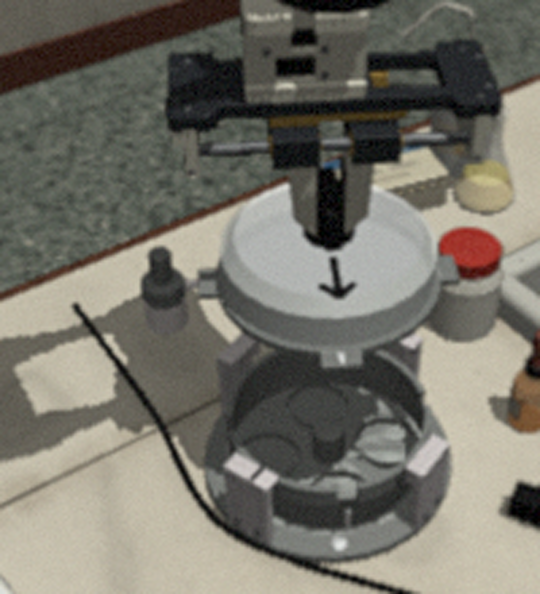

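View pics/place_t.png

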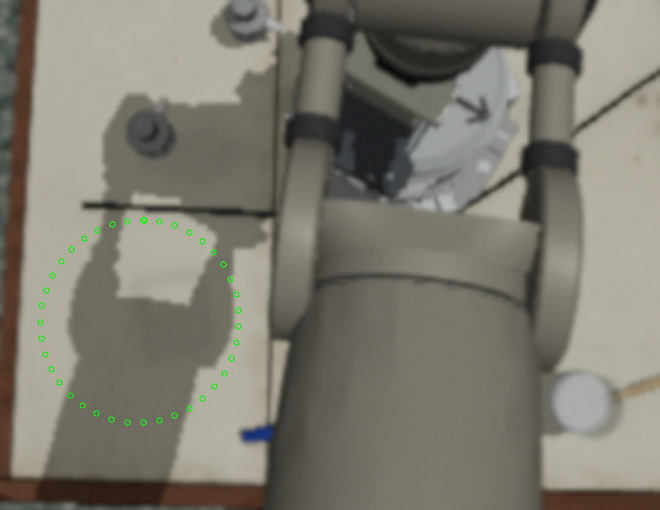

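View pics/place_s.png

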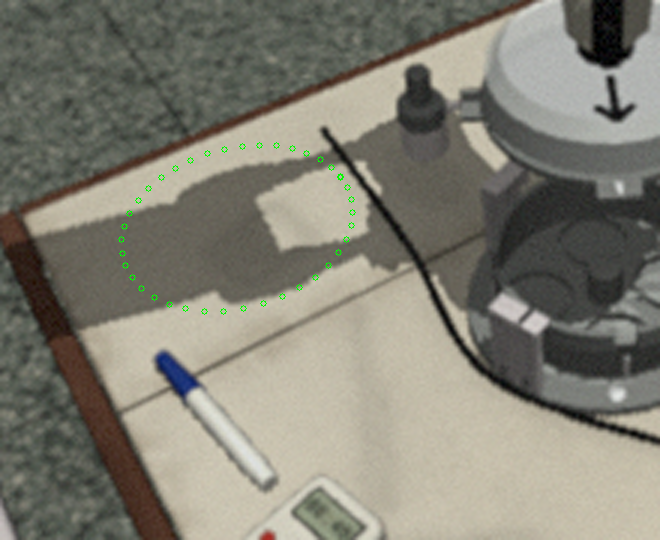

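```bash
python3 mv.py .363 .245 .24 60
```

```text
t 6.05 pos [0.5509 0.0221 0.2375] yaw 60.09 F [-0.2 -0.8 -1.9] open 0.0139
w [-0.0012, 0.0005, 0.001] t [0.3317, -0.9133, -0.0069] rows>= 5.8
```

>>> {"name": "arm_command", "arguments": {"motion": [[[0,0,0,0.05,-0.13,0,-1],[0,0,0,0.1,-0.27,0,-1],[0,0,0,0.15,-0.4,0,-1],[0,0,0,0.2,-0.55,0,-1],[0,0,0,0.25,-0.7,0,-1],[0,0,0,0.3,-0.82,0,-1],[0,0,0,0.332,-0.913,0,-1],[0,0,0,0.332,-0.913,0,-1]]]}}

```text
time: 6.85
tool_pos: [0.3606, 0.2466, 0.2372]
tool_rot: [-3.138, 0.002, 1.053]
contact_force: [0.8, -0.9, -2.9]
opening: 0.014
```

```bash
python3 mv.py .363 .245 .051 60
```

```text
t 6.85 pos [0.3606 0.2466 0.2372] yaw 60.32 F [ 0.8 -0.9 -2.9] open 0.014
w [-0.002, 0.0015, 0.0036] t [0.0008, 0.0116, 0.6207] rows>= 3.7
```

>>> {"name": "arm_command", "arguments": {"motion": [[[0,0,0,0,0.01,0.1,-1],[0,0,0,0,0.01,0.22,-1],[0,0,0,0,0.01,0.34,-1],[0,0,0,0,0.01,0.45,-1],[0,0,0,0,0.01,0.54,-1],[0,0,0,0,0.01,0.59,-1],[0,0,0,0,0.01,0.61,-1],[0,0,0,0,0.01,0.61,-1]]]}}

```text
time: 7.65
tool_pos: [0.3659, 0.2427, 0.0546]
tool_rot: [-3.14, 0.002, 1.049]
contact_force: [-0.3, 0.2, -3.3]
opening: 0.014
```

```bash
python3 mv.py .363 .245 .048 60
```

```text
t 7.65 pos [0.3659 0.2427 0.0546] yaw 60.08 F [-0.3  0.2 -3.3] open 0.014
w [-0.001, 0.0015, 0.0008] t [0.0019, -0.0121, 0.0221] rows>= 0.2
```

>>> {"name": "arm_command", "arguments": {"motion": [[[0,0,0,0,0,0.01,-1],[0,0,0,0,0,0.015,-1],[0,0,0,0,0,0.02,-1],[0,0,0,0,0,0.024,-1],[0,0,0,0,0,0.024,-1]]]}}

```text
time: 8.15
tool_pos: [0.3664, 0.2435, 0.0487]
tool_rot: [3.141, -0.0, 1.049]
contact_force: [-0.2, -0.7, -3.1]
opening: 0.0138
```

```bash
python3 mv.py .363 .245 .048 60
```

```text
t 8.15 pos [0.3664 0.2435 0.0487] yaw 60.11 F [-0.2 -0.7 -3.1] open 0.0138
w [0.0001, -0.0002, 0.0013] t [-0.0012, -0.0124, 0.0022] rows>= 0.1
```

>>> {"name": "arm_command", "arguments": {"motion": [[[0,0,0,0,0,0.003,-1],[0,0,0,0,0,0.005,-1],[0,0,0,0,0,0.006,-1],[0,0,0,0,0,0.006,-1]]]}}

```text
time: 8.55
tool_pos: [0.3666, 0.2435, 0.0477]
tool_rot: [3.141, -0.001, 1.049]
contact_force: [-2.9, -1.3, 8.7]
opening: 0.0141
```

>>> {"name": "arm_command", "arguments": {"motion": [[[0,0,0,0,0,0.003,0],[0,0,0,0,0,0.003,0],[0,0,0,0,0,0.003,0],[0,0,0,0,0,0.003,0],[0,0,0,0,0,-0.1,0],[0,0,0,0,0,-0.25,0],[0,0,0,0,0,-0.4,0],[0,0,0,0,0,-0.5,0]]]}}

```text
time: 9.35
tool_pos: [0.367, 0.2437, 0.1997]
tool_rot: [3.14, -0.003, 1.049]
contact_force: [1.0, -0.5, -0.3]
opening: 0.0457
```

```bash
python3 mv.py .363 .245 .2 60
python3 - <<'E'
from h import *
c=robot.read_camera("scene"); crop(c,"l1.png",100,130,420,330,2.4)
c=robot.read_camera("top"); crop(c,"l2.png",200,150,400,330,3)
E
```

```text
t 9.35 pos [0.367  0.2437 0.1997] yaw 60.11 F [ 1.  -0.5 -0.3] open 0.0457
w [0.0013, -0.0018, 0.0012] t [-0.003, -0.0138, -0.0011] rows>= 0.1
```

View pics/l1.png

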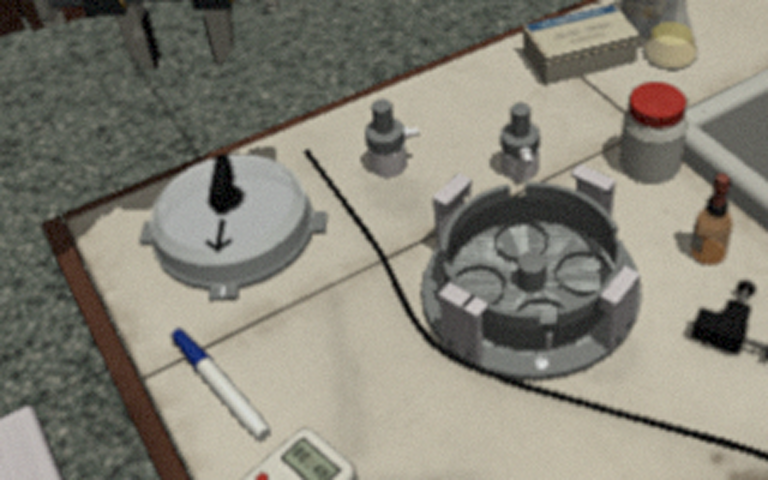

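View pics/l2.png

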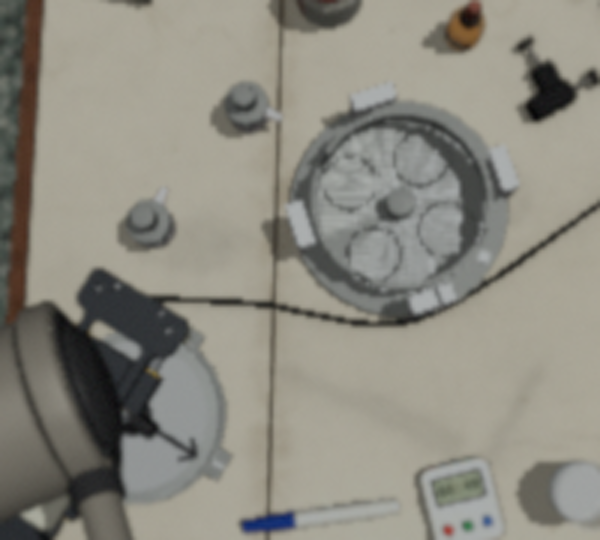

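```bash
python3 - <<'E'
from h import *
t=robot.read_camera("top"); s=robot.read_camera("scene")
crop(t,"p_t.png",290,170,380,260,8); crop(s,"p_s.png",270,190,370,290,7)
E
```

```text
(no output)
```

View pics/p_t.png

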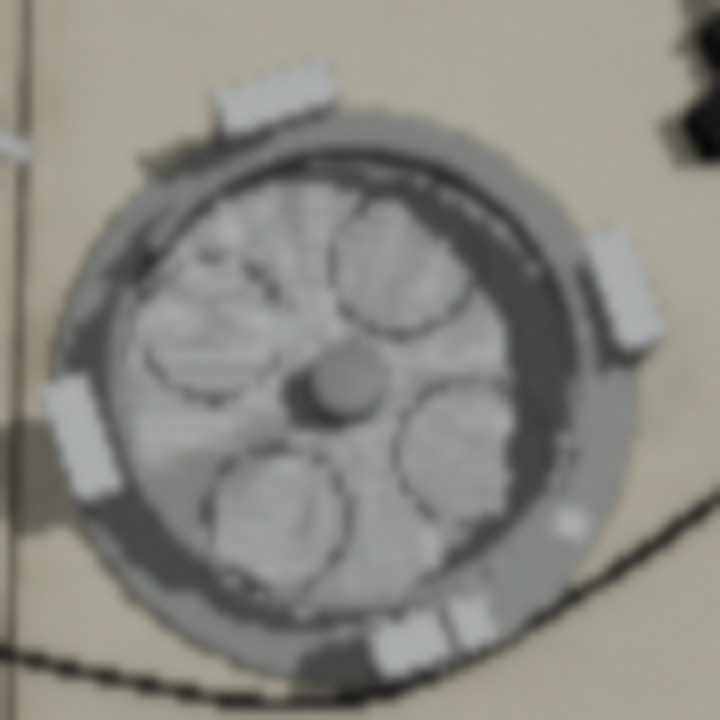

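View pics/p_s.png

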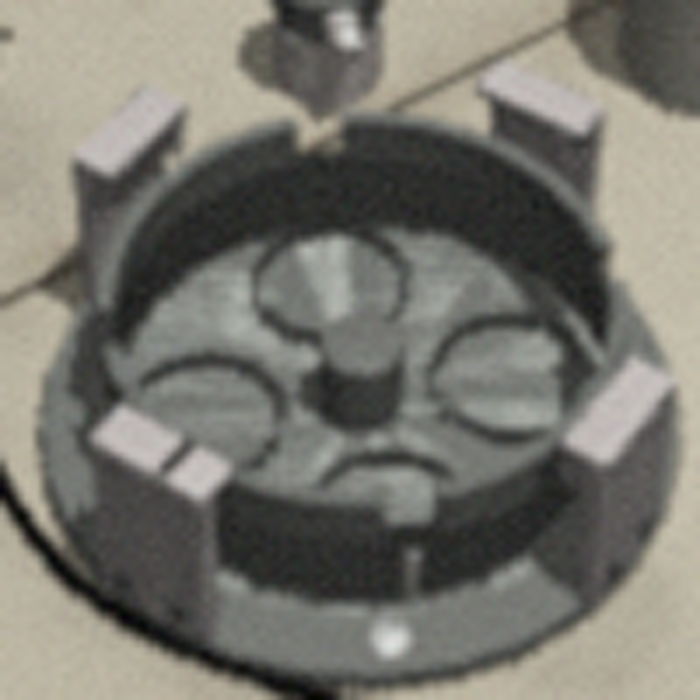

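```bash
python3 - <<'E'
from h import *
t=robot.read_camera("top"); s=robot.read_camera("scene")
for nm,c,x0,y0,f,hub,pk,nt in (("top",t,290,170,8,(352,383),[(215,325),(400,265),(465,450),(280,522)],[]),
 ("scene",s,270,190,7,(362,342),[(331,287),(208,418),(505,378)],[((320,137),.054),((410,512),.054)])):
    g=lambda p,z: at_height(c,[(x0+p[0]/f-.5,y0+p[1]/f-.5)],z)[0][:2]
    h=g(hub,.042); P=[g(p,.018) for p in pk]; 
    C=np.mean(P,0) if len(P)==4 else (P[1]+P[2])/2
    print(nm,"hub",h.round(4),"C",C.round(4))
    for p in P: print(p.round(4), np.hypot(*(p-C)).round(4), np.degrees(np.arctan2(*(p-C)[::-1])).round(1))
    for p,z in nt:
        q=g(p,z); print("notch",q.round(4),np.hypot(*(q-C)).round(4), np.degrees(np.arctan2(*(q-C)[::-1])).round(1))
# model overlay
def model(C,yaw):
    P=[]; th=np.linspace(0,2*np.pi,24)
    for k in range(4):
        a=np.radians(yaw+90*k); pc=np.array([C[0]+.047*np.cos(a),C[1]+.047*np.sin(a)])
        P+= [[pc[0]+.022*np.cos(x),pc[1]+.022*np.sin(x),.018] for x in th]
        for w in(-.00725,.00725): P.append([C[0]+.0745*np.cos(a)-w*np.sin(a),C[1]+.0745*np.sin(a)+w*np.cos(a),.062])
    P+=[[C[0]+.013*np.cos(x),C[1]+.013*np.sin(x),.042] for x in th]
    P+=[[C[0]+.097*np.cos(x),C[1]+.097*np.sin(x),.012] for x in np.linspace(0,6.28,60)]
    return P
crop(t,"o_t.png",290,170,380,260,8,model((.5525,.0222),-25)); crop(s,"o_s.png",270,190,370,290,7,model((.552,.019),-25))
E
```

```text
top hub [0.5517 0.0214] C [0.5528 0.0243]
[0.5739 0.0658] 0.0466 63.1
[0.5951 0.0046] 0.0466 -24.9
[ 0.5335 -0.017 ] 0.0456 -115.1
[0.5088 0.0436] 0.0481 156.3
scene hub [0.5531 0.0206] C [0.5515 0.0203]
[0.5711 0.0617] 0.0458 64.7
[0.5104 0.0397] 0.0454 154.8
[0.5926 0.0009] 0.0454 -25.2
notch [0.5856 0.0884] 0.0761 63.4
notch [ 0.5213 -0.0457] 0.0726 -114.6
```

View pics/o_t.png

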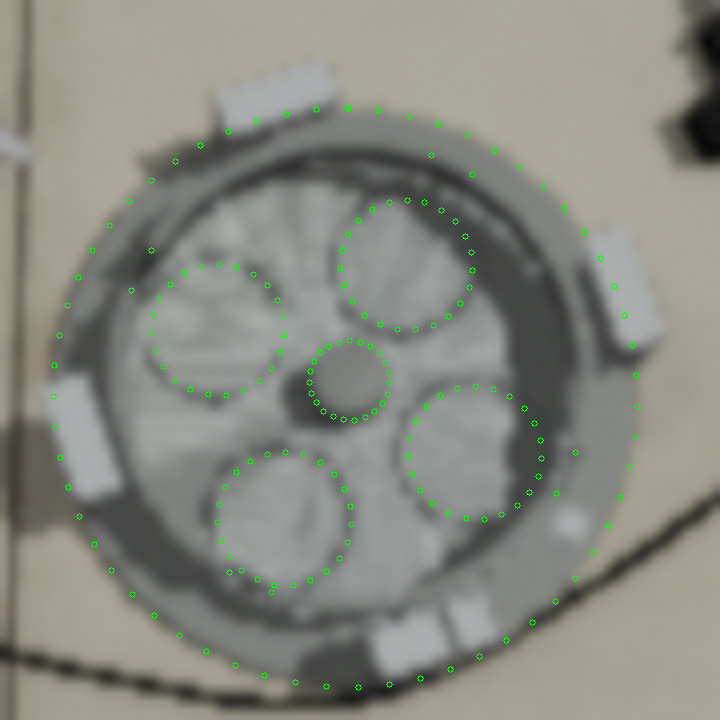

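View pics/o_s.png

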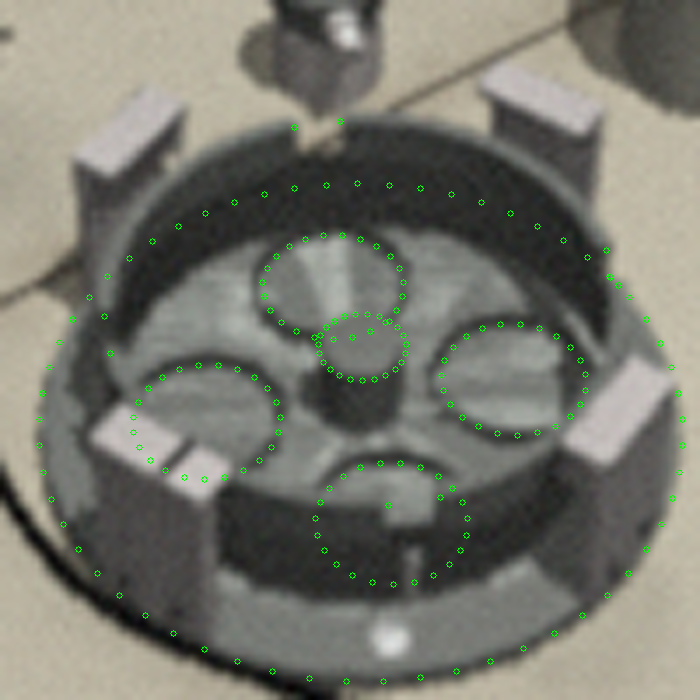

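```bash
python3 - <<'E'
from h import *
t=robot.read_camera("top"); s=robot.read_camera("scene")
a=cv2.resize(t["image"][170:240,230:300,::-1],None,fx=8,fy=8,interpolation=cv2.INTER_CUBIC)
cv2.imwrite("pics/v_t.png",a)
crop(s,"v_s.png",240,165,340,215,8)
E
```

```text
(no output)
```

View pics/v_t.png

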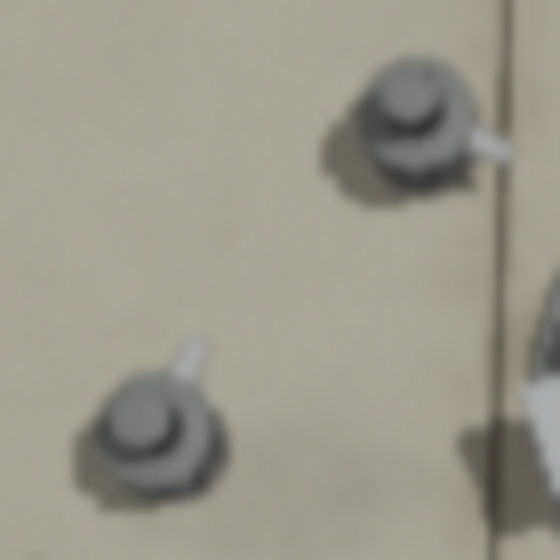

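View pics/v_s.png

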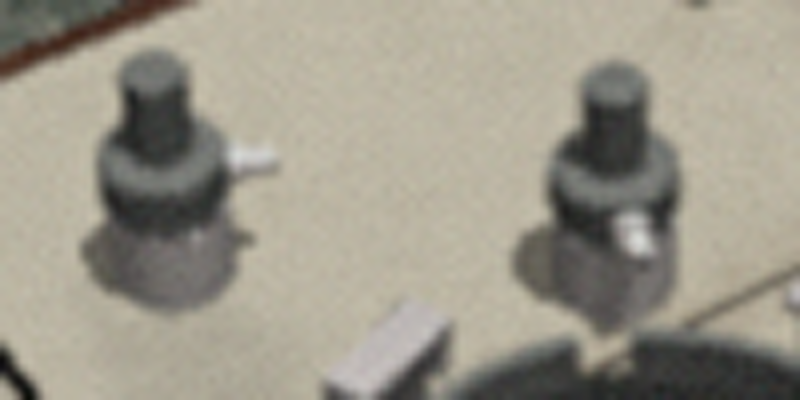

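```bash
cat > ves.py <<'E'
from h import *
t=robot.read_camera("top"); s=robot.read_camera("scene")
res={}
for nm,c,x0,y0,f,L in (("top",t,230,170,8,dict(A=((137,418),(203,347)),B=((408,98),(505,155)))),("scene",s,240,165,8,dict(A=((155,72),(275,162)),B=((615,82),(640,250))))):
    g=lambda p,z: at_height(c,[(x0+p[0]/f-.5,y0+p[1]/f-.5)],z)[0][:2]
    for k,(a,b) in L.items():
        S=g(a,.08); T=g(b,.04); d=T-S
        print(nm,k,"stem",S.round(4),"tip",T.round(4),"len",np.hypot(*d).round(4),"ang",np.degrees(np.arctan2(d[1],d[0])).round(1))
E
python3 ves.py
```

```text
top A stem [0.5316 0.2398] tip [0.5605 0.2258] len 0.0322 ang -25.9
top B stem [0.6353 0.1582] tip [0.6259 0.1291] len 0.0306 ang -108.0
scene A stem [0.5316 0.2365] tip [0.561  0.2239] len 0.032 ang -23.2
scene B stem [0.6371 0.1568] tip [0.6272 0.1302] len 0.0285 ang -110.4
```

```bash
python3 mv.py .5316 .2382 .15 155.5
```

```text
t 9.85 pos [0.3659 0.2432 0.1957] yaw 60.1 F [ 0.3  0.1 -0.4] open 0.046
w [-0.0016, 0.0001, -1.0599] t [0.261, 0.4873, 0.1512] rows>= 11.1
```

>>> {"name": "arm_command", "arguments": {"motion": [[[0,0,-0.76,0.26,0.487,0,0],[0,0,-0.76,0.26,0.487,0,0],[0,0,-0.76,0.26,0.487,0,0],[0,0,-0.76,0.26,0.487,0,0],[0,0,-0.76,0.26,0.487,0,0],[0,0,-0.76,0.26,0.487,0,0],[0,0,-0.76,0.26,0.487,0,0],[0,0,-0.76,0.26,0.487,0,0]]]}}

```text
time: 10.65
tool_pos: [0.5318, 0.2381, 0.1957]
tool_rot: [-3.14, -0.001, 2.249]
contact_force: [-0.2, 0.3, 0.2]
opening: 0.046
```

```bash
python3 mv.py .5316 .2382 .10 155.5
```

```text
t 10.65 pos [0.5318 0.2381 0.1957] yaw 128.85 F [-0.2  0.3  0.2] open 0.046
w [-0.0009, -0.0007, -0.2961] t [0.0004, 0.0003, 0.3189] rows>= 3.1
```

>>> {"name": "arm_command", "arguments": {"motion": [[[0,0,-0.1,0,0,0.1,0],[0,0,-0.2,0,0,0.2,0],[0,0,-0.296,0,0,0.25,0],[0,0,-0.296,0,0,0.25,0],[0,0,-0.296,0,0,0.25,0]]]}}

```text
time: 11.15
tool_pos: [0.532, 0.2383, 0.1216]
tool_rot: [-3.141, -0.0, 2.705]
contact_force: [-0.1, 0.5, 0.4]
opening: 0.0458
```

```bash
python3 mv.py .5316 .2382 .055 155.5
python3 - <<'E'
from h import *
c=robot.read_camera("scene"); crop(c,"a1.png",200,110,340,230,5)
c=robot.read_camera("top"); crop(c,"a2.png",220,150,360,270,4)
E
```

```text
t 11.15 pos [0.532  0.2383 0.1216] yaw 154.96 F [-0.1  0.5  0.4] open 0.0458
w [-0.0002, -0.0003, -0.006] t [0.0011, -0.0007, 0.2221] rows>= 1.3
```

View pics/a1.png

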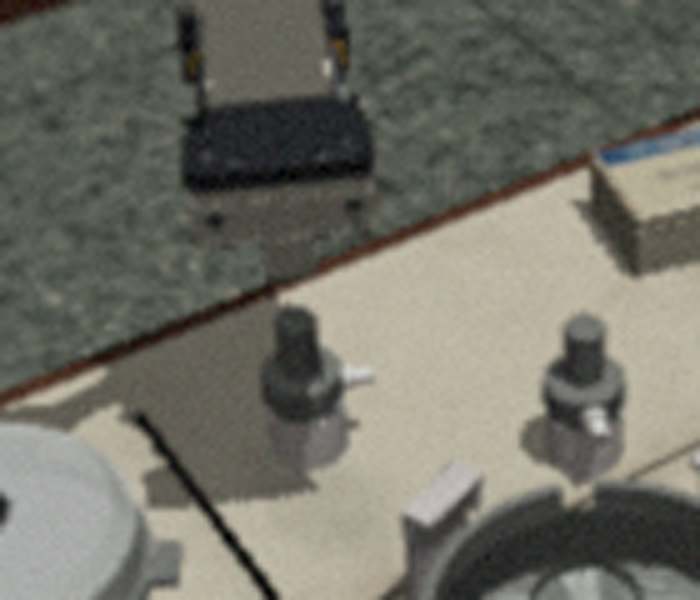

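View pics/a2.png

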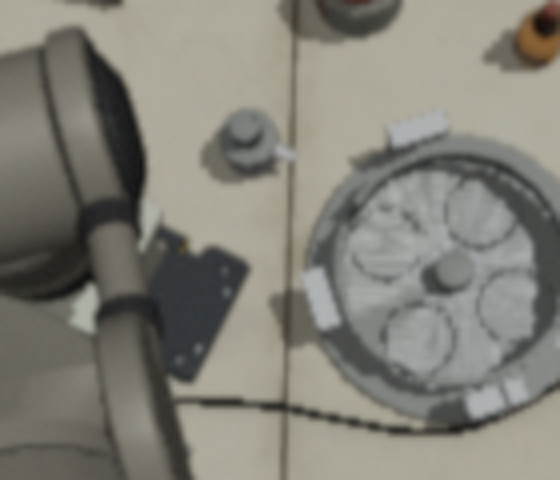

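>>> {"name": "arm_command", "arguments": {"motion": [[[0,0,-0.006,0,0,0.07,0],[0,0,-0.006,0,0,0.14,0],[0,0,-0.006,0,0,0.19,0],[0,0,-0.006,0,0,0.22,0],[0,0,-0.006,0,0,0.22,0]]]}}

```text
time: 11.75
tool_pos: [0.5318, 0.2382, 0.0554]
tool_rot: [-3.141, -0.001, 2.716]
contact_force: [-0.5, 0.7, -0.2]
opening: 0.046
```

```bash
python3 mv.py .5316 .2382 .055 155.5
python3 - <<'E'
from h import *
c=robot.read_camera("scene"); crop(c,"a3.png",200,110,340,230,5)
E
```

```text
t 11.75 pos [0.5318 0.2382 0.0554] yaw 155.62 F [-0.5  0.7 -0.2] open 0.046
w [-0.0002, -0.0004, 0.0013] t [0.0005, -0.0002, 0.0014] rows>= 0.0
```

View pics/a3.png

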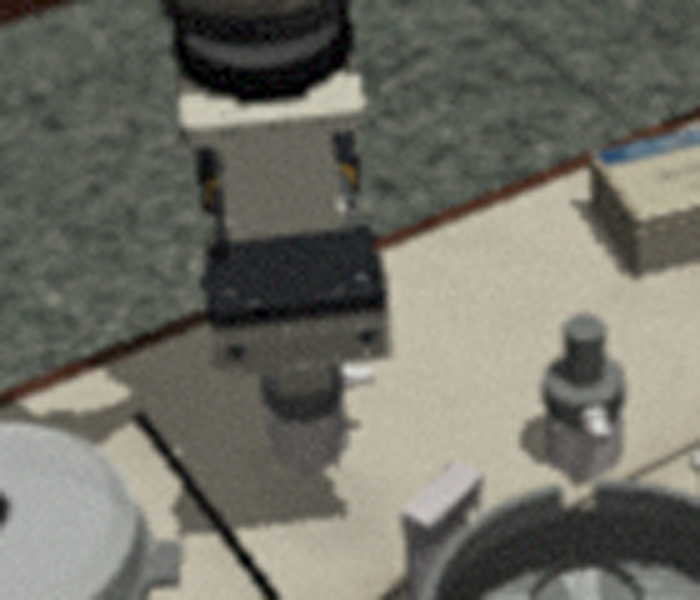

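Fingers straddle the stem. Close.

>>> {"name": "arm_command", "arguments": {"motion": [[[0,0,0,0,0,0,-1],[0,0,0,0,0,0,-1],[0,0,0,0,0,0,-1],[0,0,0,0,0,0,-1],[0,0,0,0,0,0,-1],[0,0,0,0,0,0,-1],[0,0,0,0,0,0,-1]]], "grip_force": 25}}

```text
time: 12.5
tool_pos: [0.5321, 0.2382, 0.056]
tool_rot: [3.141, 0.0, 2.717]
contact_force: [-0.5, -1.1, 3.2]
opening: 0.0196
```

>>> {"name": "arm_command", "arguments": {"motion": [[[0,0,0,0,0,-0.04,-1],[0,0,0,0,0,-0.1,-1],[0,0,0,0,0,-0.2,-1],[0,0,0,0,0,-0.3,-1],[0,0,0,0,0,-0.38,-1],[0,0,0,0,0,-0.38,-1]]]}}

```text
time: 13.1
tool_pos: [0.5337, 0.2389, 0.1739]
tool_rot: [3.137, 0.005, 2.717]
contact_force: [0.6, 0.7, -1.0]
opening: 0.0194
```

```bash
python3 - <<'E'
from h import *
from mv import rel
a=np.radians(-25); C=np.array([.5518,.0217])
print(C+.047*np.array([np.cos(a),np.sin(a)]))
rel(*(C+.047*np.array([np.cos(a),np.sin(a)])),.17,155)
c=robot.read_camera("scene"); crop(c,"a4.png",200,90,340,230,5)
E
```

```text
[0.59439647 0.00183694]
t 13.1 pos [0.5337 0.2389 0.1739] yaw 155.69 F [ 0.6  0.7 -1. ] open 0.0194
w [0.0032, 0.0035, 0.0077] t [-0.5096, -0.6369, 0.0126] rows>= 4.9
```

View pics/a4.png

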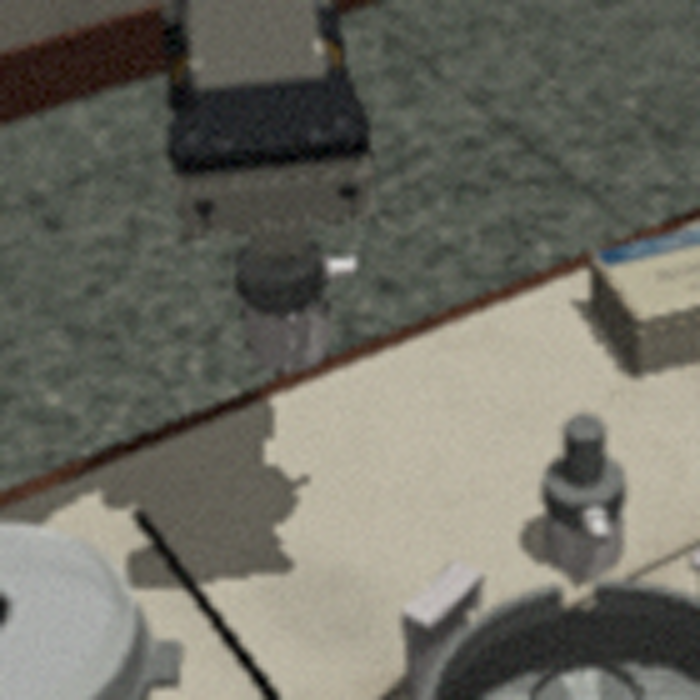

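>>> {"name": "arm_command", "arguments": {"motion": [[[0,0,0,-0.07,-0.09,0,-1],[0,0,0,-0.15,-0.19,0,-1],[0,0,0,-0.25,-0.31,0,-1],[0,0,0,-0.35,-0.44,0,-1],[0,0,0,-0.43,-0.54,0,-1],[0,0,0,-0.49,-0.61,0,-1],[0,0,0,-0.51,-0.637,0,-1],[0,0,0,-0.51,-0.637,0,-1]]]}}

```text
time: 13.95
tool_pos: [0.5921, 0.0001, 0.1682]
tool_rot: [-3.141, -0.003, 2.715]
contact_force: [-0.3, 0.2, -0.7]
opening: 0.0195
```

>>> {"name": "arm_command", "arguments": {"motion": [[[0,0,0,0,0,0,-1],[0,0,0,0,0,0,-1]]]}}

```text
time: 14.15
tool_pos: [0.5922, 0.0027, 0.1694]
tool_rot: [3.141, -0.001, 2.719]
contact_force: [-0.2, 0.3, -1.3]
opening: 0.0193
```

```bash
python3 - <<'E'
from h import *
from mv import rel
rel(.5944,.0018,.1,155)
c=robot.read_camera("scene"); crop(c,"a5.png",260,110,400,290,4)
c=robot.read_camera("top"); crop(c,"a6.png",270,150,400,270,5)
E
```

```text
t 14.15 pos [0.5922 0.0027 0.1694] yaw 155.78 F [-0.2  0.3 -1.3] open 0.0193
w [0.0002, -0.0006, 0.0087] t [-0.0082, 0.0003, 0.2314] rows>= 1.4
```

View pics/a5.png

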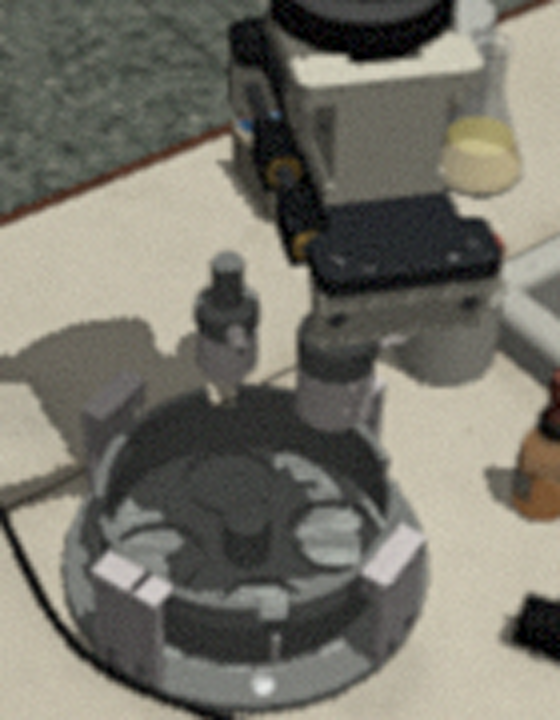

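View pics/a6.png

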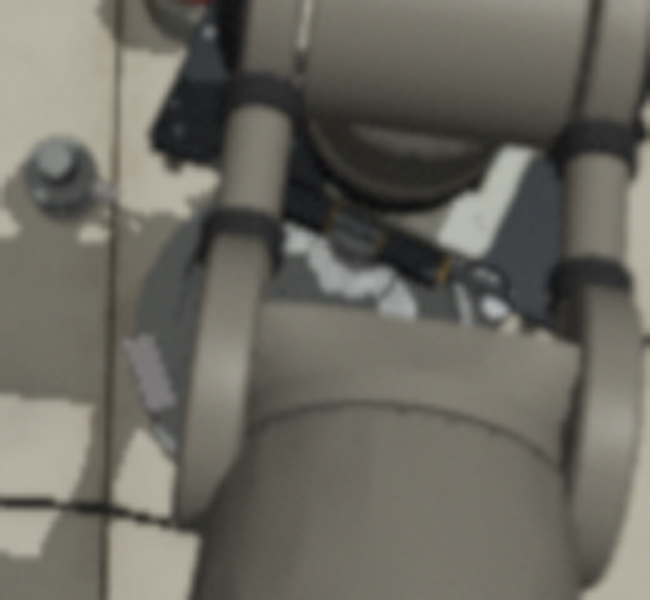

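```bash
cat > ov.py <<'E'
from h import *
def vess(x,y,foot,ang):
    th=np.linspace(0,2*np.pi,28); a=np.radians(ang); d=np.array([np.cos(a),np.sin(a)])
    P=[[x+.019*np.cos(v),y+.019*np.sin(v),foot] for v in th]+[[x+.019*np.cos(v),y+.019*np.sin(v),foot+.05] for v in th]
    P+=[[x+.01*np.cos(v),y+.01*np.sin(v),foot+.08] for v in th[::2]]
    for r in np.arange(.019,.034,.0035): P.append([x+r*d[0],y+r*d[1],foot+.04])
    return P
E
python3 - <<'E'
from ov import *
o=robot.observe(); p=o["tool_pos"]
c=robot.read_camera("scene"); crop(c,"a7.png",320,160,400,240,8,vess(p[0],p[1]-.002,p[2]-.0555,-25))
E
```

```text
(no output)
```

View pics/a7.png

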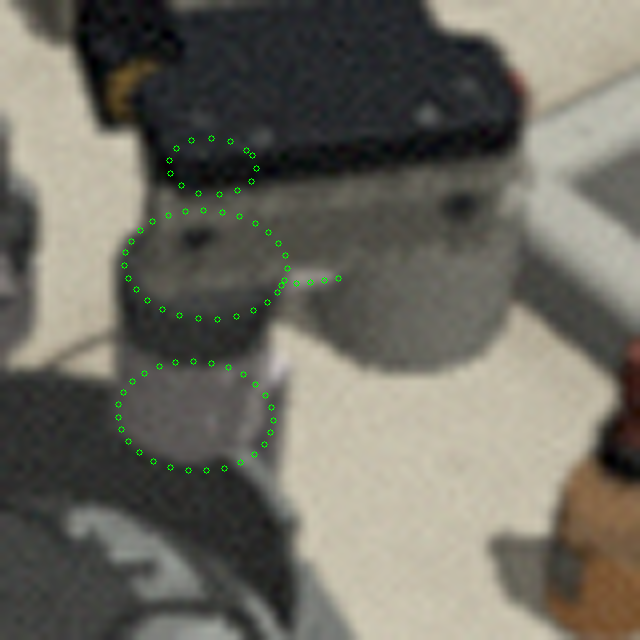

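>>> {"name": "arm_command", "arguments": {"motion": [[[0,0,0.006,-0.007,0,0.04,-1],[0,0,0.006,-0.007,0,0.1,-1],[0,0,0.006,-0.007,0,0.16,-1],[0,0,0.006,-0.007,0,0.2,-1],[0,0,0.006,-0.007,0,0.24,-1],[0,0,0.006,-0.007,0,0.26,-1],[0,0,0.006,-0.007,0,0.26,-1]]]}}

```text
time: 15.0
tool_pos: [0.5942, 0.0003, 0.0908]
tool_rot: [-3.141, -0.001, 2.708]
contact_force: [0.6, -1.1, -0.9]
opening: 0.019
```

```bash
python3 - <<'E'
from ov import *
from mv import rel
rel(.5944,.0018,.0675,155)
o=robot.observe(); p=o["tool_pos"]
c=robot.read_camera("scene"); crop(c,"a8.png",270,170,390,290,6)
E
```

```text
t 15.0 pos [5.942e-01 3.000e-04 9.080e-02] yaw 155.14 F [ 0.6 -1.1 -0.9] open 0.019
w [-0.0002, -0.0009, 0.0016] t [0.0014, 0.0049, 0.0778] rows>= 0.5
```

View pics/a8.png

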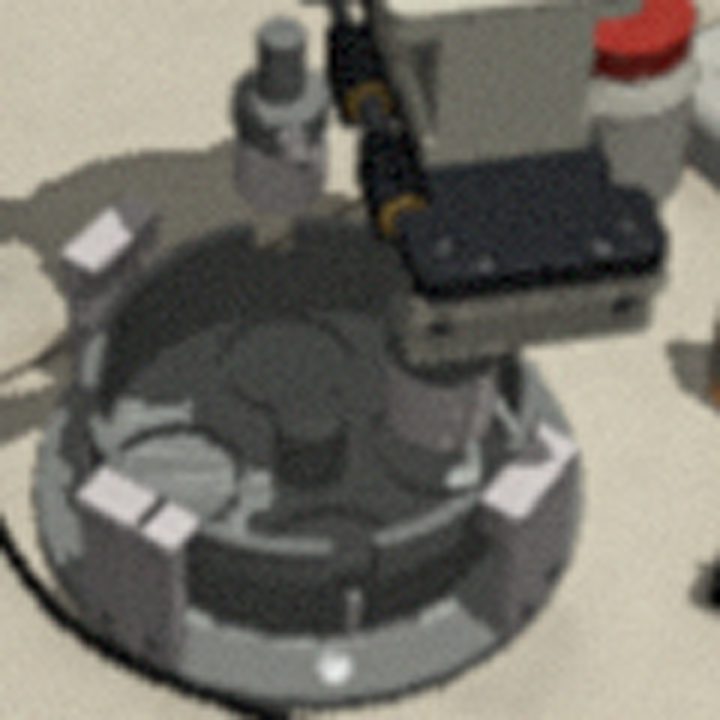

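>>> {"name": "arm_command", "arguments": {"motion": [[[0,0,0,0,0,0.01,-1],[0,0,0,0,0,0.02,-1],[0,0,0,0,0,0.025,-1],[0,0,0,0,0,0.025,-1]]]}}

```text
time: 15.45
tool_pos: [0.5945, 0.0002, 0.0841]
tool_rot: [3.142, -0.0, 2.708]
contact_force: [0.2, 0.4, -1.5]
opening: 0.0192
```

```bash
python3 mv.py .5944 .0018 .0675 155; python3 -c "
from cell import robot
for i in range(4): robot.read_camera('top');print(robot.observe()['tool_pos'])"
```

```text
t 15.45 pos [5.945e-01 2.000e-04 8.410e-02] yaw 155.14 F [ 0.2  0.4 -1.5] open 0.0192
w [0.0, -0.0001, 0.0016] t [0.0025, 0.0046, 0.0554] rows>= 0.3
[5.94577567e-01 2.22237019e-04 8.42419712e-02]
[5.94650710e-01 2.05308233e-04 8.43361865e-02]
[5.94655491e-01 1.91127225e-04 8.43217823e-02]
[5.94687668e-01 2.02641485e-04 8.43622375e-02]
```

>>> {"name": "arm_command", "arguments": {"motion": [[[0,0,0.002,0.002,0.005,0,-1],[0,0,0.002,0.002,0.005,0.015,-1],[0,0,0.002,0.002,0.005,0.03,-1],[0,0,0.002,0.002,0.005,0.04,-1],[0,0,0.002,0.002,0.005,0.048,-1],[0,0,0.002,0.002,0.005,0.048,-1]]]}}

```text
time: 16.25
tool_pos: [0.5944, 0.0018, 0.0693]
tool_rot: [-3.141, -0.001, 2.705]
contact_force: [0.6, -0.7, -2.0]
opening: 0.0196
```

```bash
python3 mv.py .5944 .0018 .0675 155
```

```text
t 16.25 pos [0.5944 0.0018 0.0693] yaw 154.96 F [ 0.6 -0.7 -2. ] open 0.0196
w [-0.0001, -0.0006, -0.0004] t [-0.0001, -0.0001, 0.0059] rows>= 0.0
```

>>> {"name": "arm_command", "arguments": {"motion": [[[0,0,0,0,0,0.003,-1],[0,0,0,0,0,0.006,-1],[0,0,0,0,0,0.008,-1],[0,0,0,0,0,0.008,-1]]]}}

```text
time: 16.65
tool_pos: [0.595, 0.0017, 0.0681]
tool_rot: [3.141, 0.001, 2.705]
contact_force: [-0.3, -0.9, 4.1]
opening: 0.0191
```

>>> {"name": "arm_command", "arguments": {"motion": [[[0,0,0,0,0,0,-0.1],[0,0,0,0,0,0,-0.1],[0,0,0,0,0,0,-0.1],[0,0,0,0,0,0,-0.1],[0,0,0,0,0,-0.05,-0.1],[0,0,0,0,0,-0.13,-0.1],[0,0,0,0,0,-0.25,-0.1],[0,0,0,0,0,-0.37,-0.1]]]}}

```text
time: 17.45
tool_pos: [0.5943, 0.0019, 0.1791]
tool_rot: [-3.141, -0.001, 2.705]
contact_force: [0.0, -0.4, 0.8]
opening: 0.0414
```

```bash
python3 - <<'E'
from ov import *
from mv import rel
c=robot.read_camera("scene"); crop(c,"b1.png",200,140,380,290,4.4,vess(.5944,-.0002,.012,-25))
rel(.6362,.1585,.18,71)
E
```

```text
t 17.5 pos [0.5973 0.0016 0.1862] yaw 154.97 F [1.7 0.2 4.2] open 0.0409
w [0.006, 0.0034, 0.9331] t [0.1041, 0.5286, 0.0213] rows>= 9.8
```

View pics/b1.png

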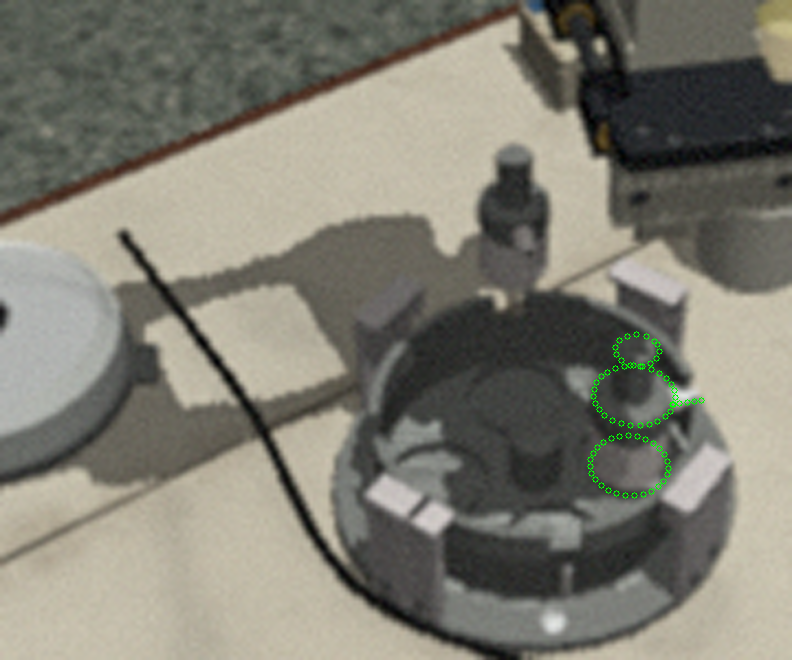

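```bash
python3 - <<'E'
from ov import *
from mv import rel
c=robot.read_camera("scene"); crop(c,"b2.png",290,160,350,220,10,vess(.636,.156,0,-109))
c=robot.read_camera("top"); crop(c,"b3.png",260,160,320,220,10,vess(.636,.1583,0,-109))
rel(.636,.158,.18,71)
E
```

```text
t 17.6 pos [0.5961 0.0017 0.181 ] yaw 154.97 F [ 0.3  0.8 -1.1] open 0.0414
w [0.0034, 0.0019, 0.933] t [0.0998, 0.5284, 0.0039] rows>= 9.8
```

View pics/b2.png

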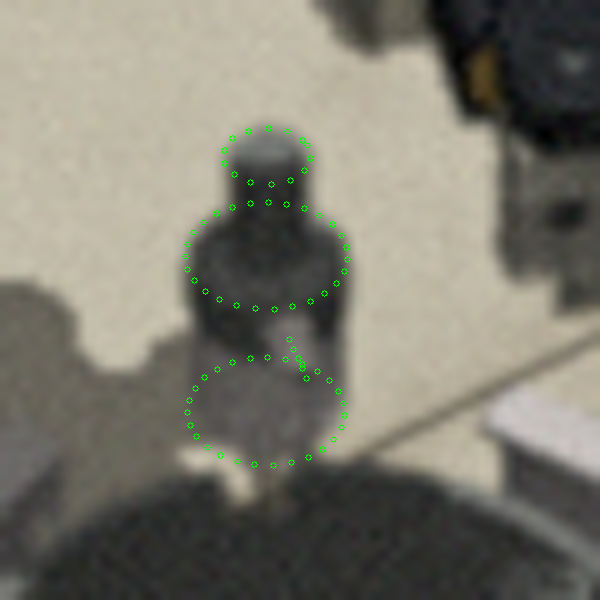

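View pics/b3.png

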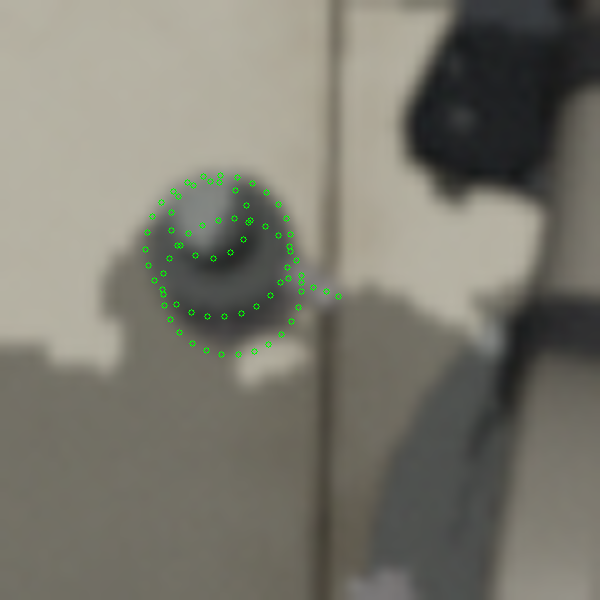

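>>> {"name": "arm_command", "arguments": {"motion": [[[0,0,0.933,0.1,0.528,0,-0.1],[0,0,0.933,0.1,0.528,0,-0.1],[0,0,0.933,0.1,0.528,0,-0.1],[0,0,0.933,0.1,0.528,0,-0.1],[0,0,0.933,0.1,0.528,0,-0.1],[0,0,0.933,0.1,0.528,0,-0.1],[0,0,0.933,0.1,0.528,0,-0.1],[0,0,0.933,0.1,0.528,0,-0.1]]]}}

```text
time: 18.4
tool_pos: [0.6337, 0.1581, 0.1764]
tool_rot: [-3.138, 0.0, 1.517]
contact_force: [0.8, -0.4, 0.6]
opening: 0.0413
```

```bash
python3 mv.py .636 .158 .11 71
```

```text
t 18.4 pos [0.6337 0.1581 0.1764] yaw 86.9 F [ 0.8 -0.4  0.6] open 0.0413
w [-0.0019, 0.0006, 0.1767] t [0.0002, 0.0083, 0.2212] rows>= 1.9
```

>>> {"name": "arm_command", "arguments": {"motion": [[[0,0,0.09,0,0.007,0.05,-0.1],[0,0,0.177,0,0.007,0.12,-0.1],[0,0,0.177,0,0.007,0.2,-0.1],[0,0,0.177,0,0.007,0.2,-0.1],[0,0,0.177,0,0.007,0.2,-0.1]]]}}

```text
time: 18.9
tool_pos: [0.6361, 0.1579, 0.1175]
tool_rot: [-3.139, 0.001, 1.245]
contact_force: [0.3, -0.2, 0.6]
opening: 0.0412
```

```bash
python3 mv.py .636 .158 .0555 71; python3 - <<'E'
from ov import *
c=robot.read_camera("scene"); crop(c,"b4.png",280,140,360,220,7)
E
python3 mv.py .636 .158 .0555 71
```

```text
t 18.9 pos [0.6361 0.1579 0.1175] yaw 71.33 F [ 0.3 -0.2  0.6] open 0.0412
w [-0.0014, 0.0006, 0.0037] t [0.0005, 0.0001, 0.2066] rows>= 1.2
t 18.95 pos [0.6368 0.158  0.1187] yaw 71.33 F [0.  0.2 0.5] open 0.0413
w [0.0, -0.0001, 0.0037] t [-0.0009, -0.0026, 0.2106] rows>= 1.3
```

View pics/b4.png

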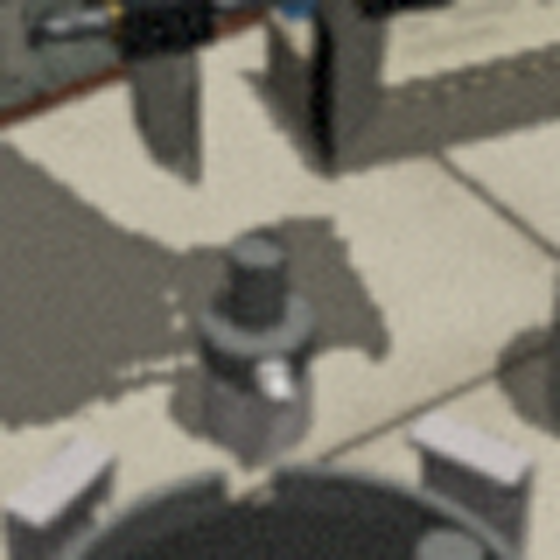

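>>> {"name": "arm_command", "arguments": {"motion": [[[0,0,0.003,0,-0.002,0.07,-0.1],[0,0,0.003,0,-0.002,0.14,-0.1],[0,0,0.003,0,-0.002,0.18,-0.1],[0,0,0.003,0,-0.002,0.21,-0.1],[0,0,0.003,0,-0.002,0.21,-0.1]]]}}

```text
time: 19.45
tool_pos: [0.6358, 0.1581, 0.0549]
tool_rot: [-3.141, 0.0, 1.24]
contact_force: [-0.3, 1.0, -0.8]
opening: 0.0412
```

>>> {"name": "arm_command", "arguments": {"motion": [[[0,0,0,0,0,0,-1],[0,0,0,0,0,0,-1],[0,0,0,0,0,0,-1],[0,0,0,0,0,0,-1],[0,0,0,0,0,0,-1],[0,0,0,0,0,0,-1],[0,0,0,0,0,0,-1]]]}}

```text
time: 20.15
tool_pos: [0.6366, 0.1582, 0.0562]
tool_rot: [3.14, -0.001, 1.24]
contact_force: [0.2, 0.6, 5.9]
opening: 0.0197
```

>>> {"name": "arm_command", "arguments": {"motion": [[[0,0,0,0,0,-0.04,-1],[0,0,0,0,0,-0.1,-1],[0,0,0,0,0,-0.2,-1],[0,0,0,0,0,-0.3,-1],[0,0,0,0,0,-0.38,-1],[0,0,0,0,0,-0.38,-1]]]}}

```text
time: 20.75
tool_pos: [0.6376, 0.1584, 0.1736]
tool_rot: [3.136, -0.003, 1.24]
contact_force: [0.8, -0.1, -0.7]
opening: 0.0195
```

```bash
python3 - <<'E'
from ov import *
from mv import rel
robot.read_camera("scene");robot.read_camera("scene")
o=robot.observe(); p=o["tool_pos"]
c=robot.read_camera("scene"); crop(c,"b5.png",280,120,370,210,7,vess(p[0],p[1]-.002,p[2]-.0555,-109))
a=np.radians(-115); C=np.array([.5518,.0217])
q=C+.047*np.array([np.cos(a),np.sin(a)]); print(q)
rel(*q,.17,65)
E
```

```text
[ 0.53193694 -0.02089647]
t 20.9 pos [0.6351 0.158  0.1681] yaw 71.04 F [-0.8  0.2 -1.5] open 0.0191
w [-0.0015, 0.0008, 0.0671] t [-0.6758, -0.1316, -0.0054] rows>= 4.1
```

View pics/b5.png

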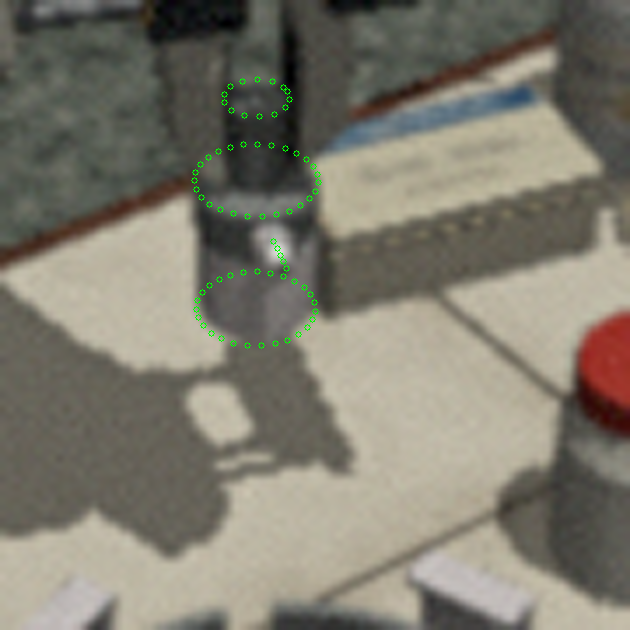

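>>> {"name": "arm_command", "arguments": {"motion": [[[0,0,0.01,-0.1,-0.02,0,-1],[0,0,0.03,-0.2,-0.04,0,-1],[0,0,0.06,-0.33,-0.065,0,-1],[0,0,0.06,-0.46,-0.09,0,-1],[0,0,0.06,-0.57,-0.11,0,-1],[0,0,0.06,-0.65,-0.125,0,-1],[0,0,0.06,-0.676,-0.132,0,-1],[0,0,0.06,-0.676,-0.132,0,-1]]]}}

```text
time: 21.7
tool_pos: [0.5318, -0.0213, 0.1684]
tool_rot: [-3.139, 0.0, 1.144]
contact_force: [0.5, -0.1, -0.3]
opening: 0.0194
```

```bash
python3 - <<'E'
from ov import *
from mv import rel
for i in range(6): robot.read_camera("scene")
o=robot.observe(); p=o["tool_pos"]
c=robot.read_camera("scene"); crop(c,"b6.png",270,150,400,290,5,vess(p[0],p[1]-.002,p[2]-.0555,np.degrees(o["tool_rot"][2])-180))
rel(.5319,-.0209,.10,66)
E
```

```text
t 22.05 pos [ 0.5329 -0.02    0.1692] yaw 65.71 F [-0.4  0.6 -1.7] open 0.0191
w [-0.0002, -0.0001, -0.0032] t [-0.0042, -0.0019, 0.2306] rows>= 1.4
```

View pics/b6.png

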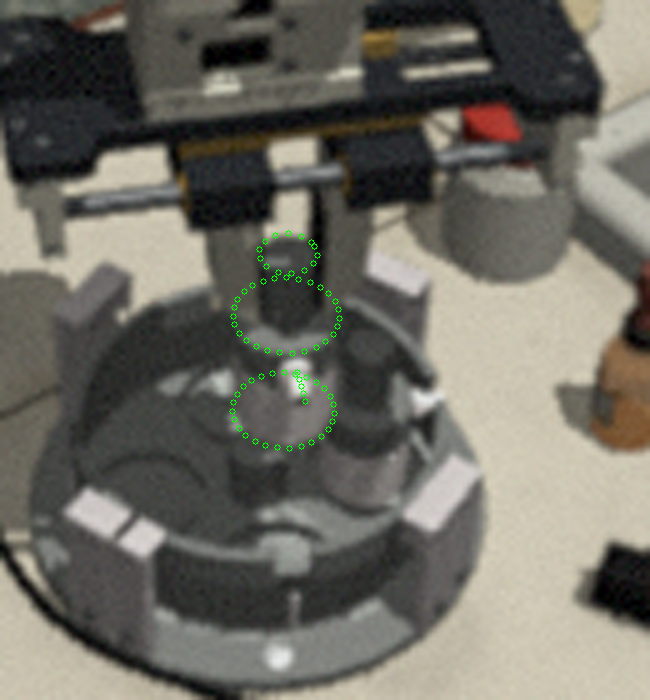

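>>> {"name": "arm_command", "arguments": {"motion": [[[0,0,0.004,-0.004,-0.002,0.04,-1],[0,0,0.004,-0.004,-0.002,0.1,-1],[0,0,0.004,-0.004,-0.002,0.16,-1],[0,0,0.004,-0.004,-0.002,0.2,-1],[0,0,0.004,-0.004,-0.002,0.24,-1],[0,0,0.004,-0.004,-0.002,0.26,-1],[0,0,0.004,-0.004,-0.002,0.26,-1]]]}}

```text
time: 22.75
tool_pos: [0.5314, -0.0215, 0.0907]
tool_rot: [-3.14, 0.0, 1.139]
contact_force: [0.8, -0.4, -0.6]
opening: 0.0194
```

```bash
python3 - <<'E'
from ov import *
from mv import rel
for i in range(5): robot.read_camera("scene")
c=robot.read_camera("scene"); crop(c,"b7.png",270,170,390,290,6)
rel(.5319,-.0209,.0675,65.3)
E
```

```text
t 23.05 pos [ 0.532  -0.0217  0.092 ] yaw 65.28 F [-0.1 -0.  -2.5] open 0.0193
w [0.0008, -0.0002, -0.0002] t [0.0023, -0.0017, 0.0818] rows>= 0.5
```

View pics/b7.png

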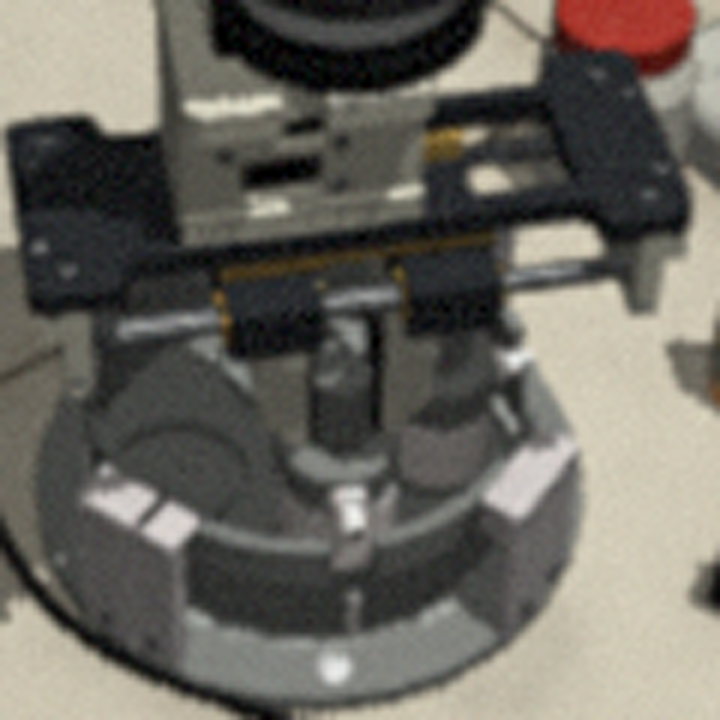

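>>> {"name": "arm_command", "arguments": {"motion": [[[0,0,0,0.002,-0.002,0.015,-1],[0,0,0,0.002,-0.002,0.03,-1],[0,0,0,0.002,-0.002,0.045,-1],[0,0,0,0.002,-0.002,0.06,-1],[0,0,0,0.002,-0.002,0.07,-1],[0,0,0,0.002,-0.002,0.076,-1],[0,0,0,0.002,-0.002,0.076,-1]]]}}

```text
time: 23.75
tool_pos: [0.5314, -0.0209, 0.0685]
tool_rot: [-3.141, -0.0, 1.139]
contact_force: [-0.2, 0.2, -1.8]
opening: 0.0192
```

```bash
python3 mv.py .5319 -.0209 .0675 65.3
```

```text
t 23.75 pos [ 0.5314 -0.0209  0.0685] yaw 65.28 F [-0.2  0.2 -1.8] open 0.0192
w [-0.0001, -0.0, -0.0002] t [0.0006, 0.0016, 0.0033] rows>= 0.0
```

>>> {"name": "arm_command", "arguments": {"motion": [[[0,0,0,0,0,0.003,-1],[0,0,0,0,0,0.006,-1],[0,0,0,0,0,0.007,-1],[0,0,0,0,0,0.007,-1]]]}}

```text
time: 24.15
tool_pos: [0.5318, -0.0209, 0.0682]
tool_rot: [3.14, -0.0, 1.139]
contact_force: [-3.6, 0.7, 11.6]
opening: 0.0195
```

>>> {"name": "arm_command", "arguments": {"motion": [[[0,0,0,0,0,0,-0.2],[0,0,0,0,0,0,-0.2],[0,0,0,0,0,0,-0.2],[0,0,0,0,0,0,-0.2],[0,0,0,0,0,-0.05,-0.2],[0,0,0,0,0,-0.13,-0.2],[0,0,0,0,0,-0.25,-0.2],[0,0,0,0,0,-0.37,-0.2]]]}}

```text
time: 24.95
tool_pos: [0.5309, -0.0208, 0.1782]
tool_rot: [-3.14, 0.0, 1.139]
contact_force: [0.4, 0.3, -0.3]
opening: 0.0369
```

```bash
python3 - <<'E'
from ov import *
from mv import rel
for i in range(4): robot.read_camera("scene")
c=robot.read_camera("scene"); crop(c,"c1.png",100,130,400,290,2.6)
crop(c,"c2.png",270,170,390,290,6,vess(.5319,-.0229,.012,-115)+vess(.5944,-.0002,.012,-25))
rel(.45,.13,.2,60)
E
```

```text
t 25.2 pos [ 0.5309 -0.0208  0.1768] yaw 65.28 F [-0.1 -0.9  0.3] open 0.0369
w [-0.0006, 0.0001, 0.0587] t [0.3438, -0.4551, -0.0768] rows>= 3.5
```

View pics/c1.png

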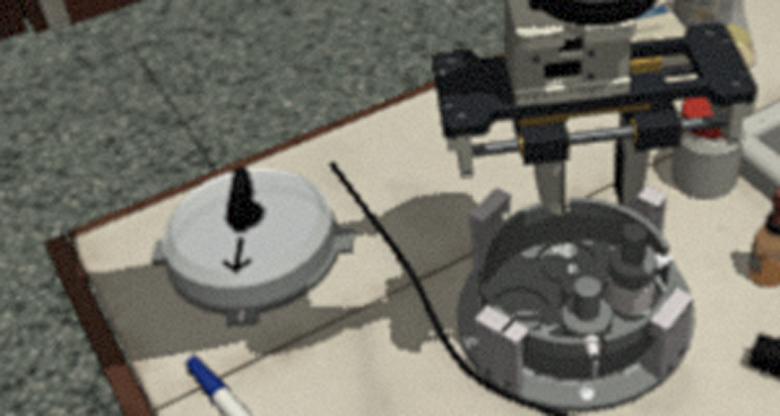

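View pics/c2.png

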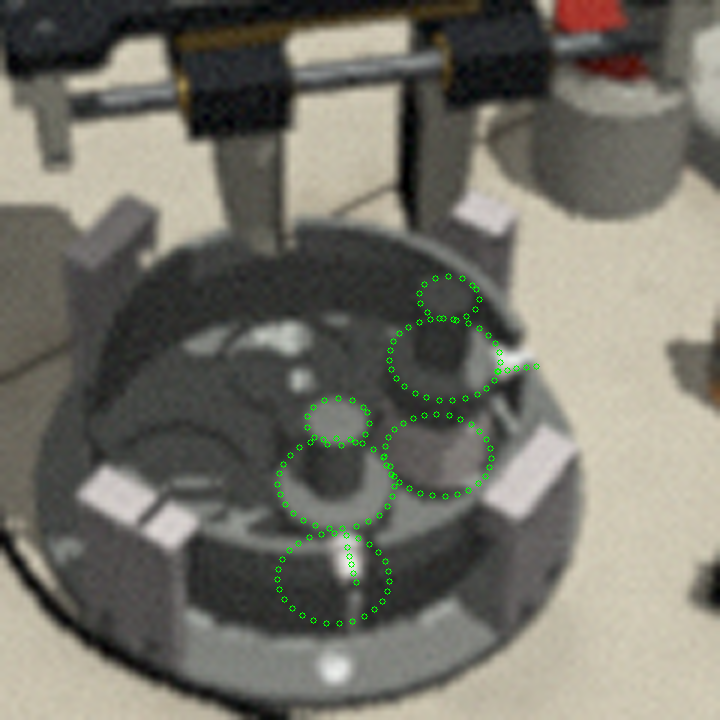

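```bash
python3 mv.py .3668 .2436 .16 60.1
```

```text
t 25.2 pos [ 0.5309 -0.0208  0.1768] yaw 65.28 F [-0.1 -0.9  0.3] open 0.0369
w [-0.0006, 0.0001, 0.0576] t [0.5718, -0.8652, 0.0569] rows>= 6.2
```

>>> {"name": "arm_command", "arguments": {"motion": [[[0,0,0.02,0.08,-0.12,0,0],[0,0,0.057,0.17,-0.26,0,0],[0,0,0.057,0.27,-0.41,0,0],[0,0,0.057,0.37,-0.56,0,0],[0,0,0.057,0.46,-0.7,0,0],[0,0,0.057,0.54,-0.82,0,0],[0,0,0.057,0.572,-0.865,0,0],[0,0,0.057,0.572,-0.865,0,0]]]}}

```text
time: 26.0
tool_pos: [0.3652, 0.245, 0.1762]
tool_rot: [-3.139, 0.002, 1.054]
contact_force: [0.5, -0.8, 0.1]
opening: 0.0457
```

```bash
python3 - <<'E'
from ov import *
from mv import rel
for i in range(4): robot.read_camera("scene")
c=robot.read_camera("scene"); crop(c,"d1.png",100,130,380,290,2.8)
c=robot.read_camera("top"); crop(c,"d2.png",200,60,450,340,2.1)
crop(c,"d3.png",290,170,380,260,6,vess(.5319+.0005,-.0209+.0005,.012,-115)+vess(.595,.0023,.012,-25))
rel(.3668,.2436,.0485,60.1)
E
```

```text
t 26.3 pos [0.368  0.2426 0.1772] yaw 60.04 F [0.2 0.9 0. ] open 0.0459
w [-0.0002, 0.0004, -0.0006] t [0.0013, -0.005, 0.4289] rows>= 2.6
```

View pics/d1.png

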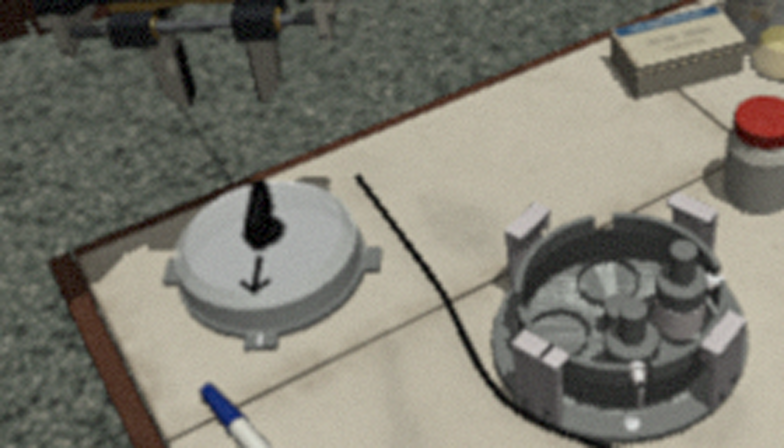

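View pics/d2.png

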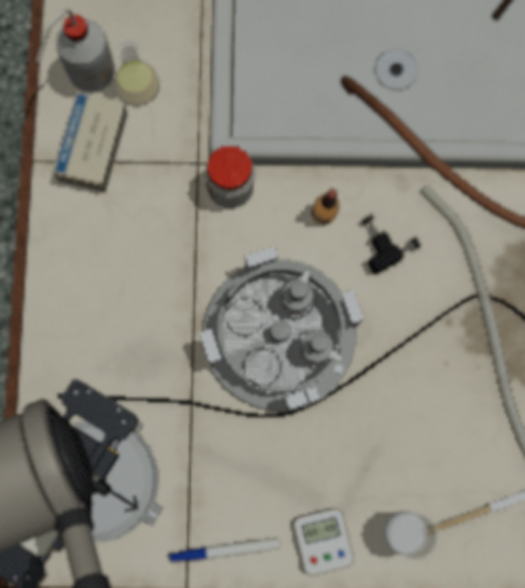

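View pics/d3.png

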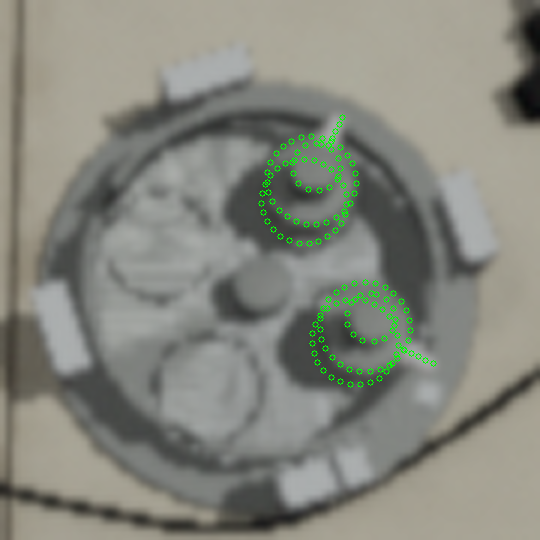

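>>> {"name": "arm_command", "arguments": {"motion": [[[0,0,0,0.001,-0.005,0.08,0],[0,0,0,0.001,-0.005,0.18,0],[0,0,0,0.001,-0.005,0.28,0],[0,0,0,0.001,-0.005,0.36,0],[0,0,0,0.001,-0.005,0.41,0],[0,0,0,0.001,-0.005,0.426,0],[0,0,0,0.001,-0.005,0.426,0]]]}}

```text
time: 27.0
tool_pos: [0.3664, 0.2439, 0.0494]
tool_rot: [-3.141, 0.001, 1.049]
contact_force: [0.2, -0.2, -0.0]
opening: 0.0462
```

>>> {"name": "arm_command", "arguments": {"motion": [[[0,0,0,0,0,0,-1],[0,0,0,0,0,0,-1],[0,0,0,0,0,0,-1],[0,0,0,0,0,0,-1],[0,0,0,0,0,0,-1],[0,0,0,0,0,0,-1],[0,0,0,0,0,0,-1],[0,0,0,0,0,0,-1]]], "grip_force": 30}}

```text
time: 27.8
tool_pos: [0.3665, 0.2446, 0.0501]
tool_rot: [3.141, -0.001, 1.05]
contact_force: [-1.0, -1.0, 4.6]
opening: 0.0138
```

>>> {"name": "arm_command", "arguments": {"motion": [[[0,0,0,0,0,-0.04,-1],[0,0,0,0,0,-0.1,-1],[0,0,0,0,0,-0.2,-1],[0,0,0,0,0,-0.32,-1],[0,0,0,0,0,-0.44,-1],[0,0,0,0,0,-0.55,-1],[0,0,0,0,0,-0.62,-1],[0,0,0,0,0,-0.62,-1]]]}}

```text
time: 28.6
tool_pos: [0.3673, 0.2451, 0.2378]
tool_rot: [3.139, -0.004, 1.05]
contact_force: [0.7, 0.2, -2.8]
opening: 0.0135
```

```bash
python3 - <<'E'
from ov import *
from mv import rel
for i in range(3): robot.read_camera("scene")
c=robot.read_camera("scene"); crop(c,"e1.png",100,80,380,290,2.7)
rel(.552,.0226,.235,60.1)
E
```

```text
t 28.8 pos [0.3653 0.2441 0.2339] yaw 60.15 F [ 0.4 -0.7 -2.8] open 0.0138
w [-0.0014, 0.0018, 0.0006] t [-0.3306, 0.9074, -0.0049] rows>= 5.8
```

View pics/e1.png

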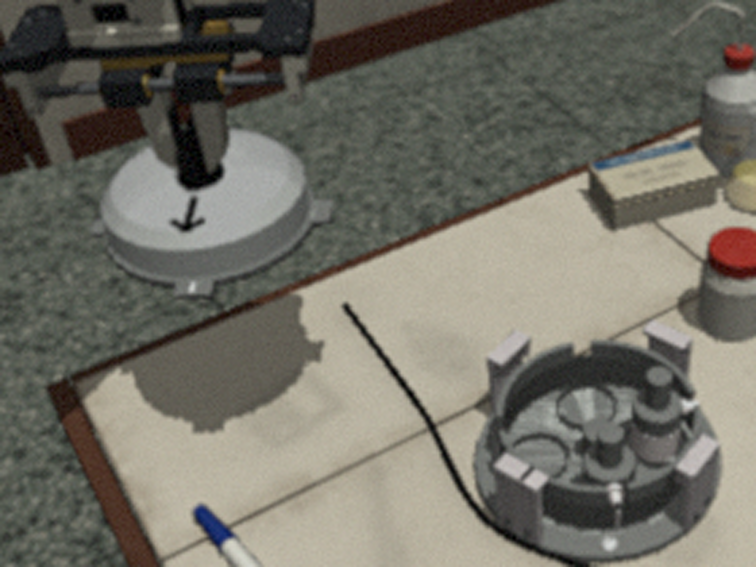

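>>> {"name": "arm_command", "arguments": {"motion": [[[0,0,0,-0.04,0.11,0,-1],[0,0,0,-0.09,0.24,0,-1],[0,0,0,-0.14,0.38,0,-1],[0,0,0,-0.2,0.54,0,-1],[0,0,0,-0.25,0.69,0,-1],[0,0,0,-0.3,0.82,0,-1],[0,0,0,-0.33,0.907,0,-1],[0,0,0,-0.33,0.907,0,-1]]]}}

```text
time: 29.6
tool_pos: [0.5542, 0.0201, 0.233]
tool_rot: [-3.139, 0.002, 1.046]
contact_force: [0.2, 1.3, -3.5]
opening: 0.0138
```

```bash
python3 - <<'E'
from ov import *
from mv import rel
for i in range(5): robot.read_camera("scene")
rel(.552,.0226,.135,60.1)
E
```

```text
t 29.85 pos [0.5521 0.0242 0.2351] yaw 60.22 F [-0.  -0.6 -2.3] open 0.0135
w [-0.001, 0.0002, 0.0013] t [-0.0047, 0.0028, 0.3337] rows>= 2.0
```

>>> {"name": "arm_command", "arguments": {"motion": [[[0,0,0,-0.004,0.003,0.03,-1],[0,0,0,-0.004,0.003,0.09,-1],[0,0,0,-0.004,0.003,0.16,-1],[0,0,0,-0.004,0.003,0.23,-1],[0,0,0,-0.004,0.003,0.29,-1],[0,0,0,-0.004,0.003,0.325,-1],[0,0,0,-0.004,0.003,0.325,-1]]]}}

```text
time: 30.55
tool_pos: [0.552, 0.0223, 0.1367]
tool_rot: [-3.139, 0.001, 1.051]
contact_force: [-0.0, 0.7, -2.7]
opening: 0.014
```

```bash
python3 - <<'E'
from ov import *
from mv import rel
for i in range(5): robot.read_camera("scene")
c=robot.read_camera("scene"); crop(c,"e2.png",260,140,400,290,4.2)
rel(.552,.0226,.112,60.1)
E
```

```text
t 30.85 pos [0.5537 0.0218 0.1391] yaw 60.16 F [ 0.   0.4 -3.2] open 0.0137
w [0.001, -0.0005, 0.0006] t [-0.0004, -0.0063, 0.0905] rows>= 0.5
```

View pics/e2.png

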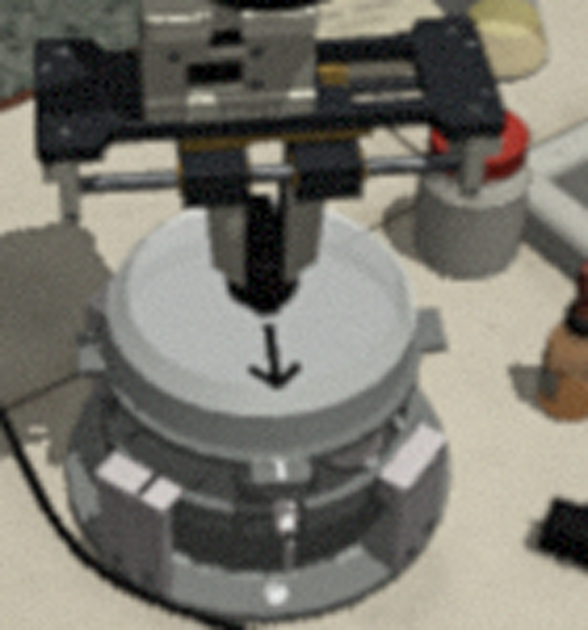

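>>> {"name": "arm_command", "arguments": {"motion": [[[0,0,0,0,-0.006,0.0,-1],[0,0,0,0,-0.006,0.02,-1],[0,0,0,0,-0.006,0.04,-1],[0,0,0,0,-0.006,0.06,-1],[0,0,0,0,-0.006,0.075,-1],[0,0,0,0,-0.006,0.075,-1]]]}}

```text
time: 31.45
tool_pos: [0.5511, 0.0227, 0.1147]
tool_rot: [-3.14, 0.001, 1.05]
contact_force: [-0.2, 0.5, -2.5]
opening: 0.0138
```

```bash
python3 mv.py .552 .0226 .112 60.1
```

```text
t 31.45 pos [0.5511 0.0227 0.1147] yaw 60.15 F [-0.2  0.5 -2.5] open 0.0138
w [-0.0011, 0.0004, 0.0006] t [0.0013, 0.0029, 0.0089] rows>= 0.1
```

>>> {"name": "arm_command", "arguments": {"motion": [[[0,0,0,0,0.001,0.004,-1],[0,0,0,0,0.001,0.008,-1],[0,0,0,0,0.001,0.01,-1],[0,0,0,0,0.001,0.01,-1],[0,0,0,0,0.001,0.01,-1]]]}}

```text
time: 31.95
tool_pos: [0.5519, 0.0225, 0.1128]
tool_rot: [3.141, -0.0, 1.05]
contact_force: [0.0, -1.2, -2.0]
opening: 0.0137
```

>>> {"name": "arm_command", "arguments": {"motion": [[[0,0,0,0,0,0.003,-1],[0,0,0,0,0,0.005,-1],[0,0,0,0,0,0.005,-1],[0,0,0,0,0,0.005,-1]]]}}

```text
time: 32.35
tool_pos: [0.552, 0.0225, 0.1121]
tool_rot: [3.141, -0.0, 1.05]
contact_force: [-2.4, -0.2, 5.6]
opening: 0.0136
```

>>> {"name": "arm_command", "arguments": {"motion": [[[0,0,0.05,0,0,-0.001,-1],[0,0,0.1,0,0,-0.001,-1],[0,0,0.17,0,0,-0.001,-1],[0,0,0.24,0,0,-0.001,-1],[0,0,0.31,0,0,-0.001,-1],[0,0,0.38,0,0,-0.001,-1],[0,0,0.43,0,0,-0.001,-1],[0,0,0.44,0,0,-0.001,-1]]]}}

```text
time: 33.15
tool_pos: [0.5524, 0.0224, 0.1121]
tool_rot: [3.141, -0.001, 0.358]
contact_force: [-1.0, -0.8, 3.1]
opening: 0.0136
```

```bash
python3 - <<'E'
from ov import *
from mv import rel
for i in range(4): robot.read_camera("scene")
c=robot.read_camera("scene"); crop(c,"f1.png",260,140,400,290,4.2)
rel(.552,.0226,.112,20.5)
E
```

```text
t 33.4 pos [0.5525 0.0224 0.1122] yaw 20.64 F [ 0.1 -1.3  6.5] open 0.0138
w [0.0004, -0.001, 0.0015] t [-0.0012, -0.001, 0.0005] rows>= 0.0
```

View pics/f1.png

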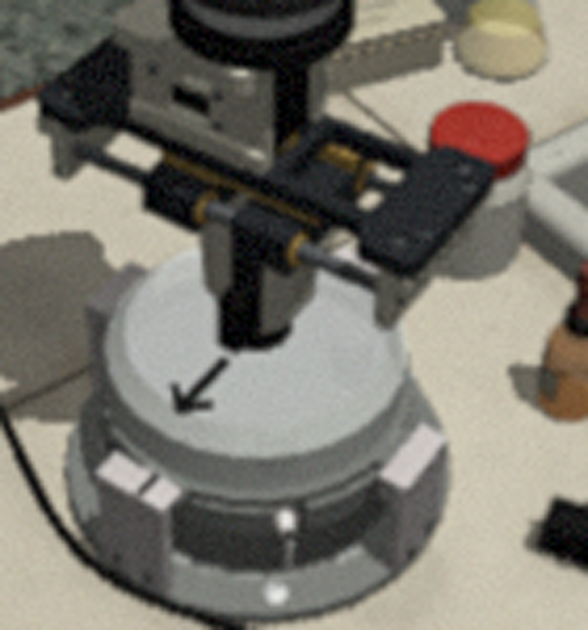

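Locked like at the start. Release and lift straight off.

>>> {"name": "arm_command", "arguments": {"motion": [[[0,0,0,0,0,0,0.2],[0,0,0,0,0,0,0.2],[0,0,0,0,0,0,0.2],[0,0,0,0,0,0,0.2],[0,0,0,0,0,-0.05,0.2],[0,0,0,0,0,-0.15,0.2],[0,0,0,0,0,-0.3,0.2],[0,0,0,0,0,-0.4,0.2]]]}}

```text
time: 34.2
tool_pos: [0.5524, 0.0225, 0.2341]
tool_rot: [3.141, -0.002, 0.359]
contact_force: [-0.2, -0.1, 0.7]
opening: 0.0552
```

>>> {"name": "arm_command", "arguments": {"motion": [[[0,0,0,-0.1,0.15,0,0.2],[0,0,0,-0.2,0.3,0,0.2],[0,0,0,-0.3,0.45,0,0.2],[0,0,0,-0.4,0.6,0,0.2],[0,0,0,-0.4,0.7,0,0.2],[0,0,0,-0.4,0.7,0,0.2]]]}}

```text
time: 34.8
tool_pos: [0.513, -0.2214, 0.2311]
tool_rot: [3.14, 0.0, 0.353]
contact_force: [1.0, 0.4, -0.7]
opening: 0.0552
```

```bash
python3 - <<'E'
from ov import *
print(robot.observe()["tool_pos"])
for i in range(3): robot.read_camera("scene")
c=robot.read_camera("scene"); crop(c,"h1.png",250,150,420,290,4.4)
t=robot.read_camera("top"); crop(t,"h2.png",270,110,400,270,3.7)
for c in(t,c):
    p=cloud(c).reshape(-1,3); q=p[np.hypot(p[:,0]-.552,p[:,1]-.021)<.06]; q=q[(q[:,2]>.09)&(q[:,2]<.112)]
    A=np.c_[q[:,:2],np.ones(len(q))]; k=np.linalg.lstsq(A,q[:,2],rcond=None)[0]; print(np.median(q[:,2]),"tilt",np.hypot(*k[:2]),len(q))
E
```

```text
[ 0.51297142 -0.2214017   0.23111135]
0.10325216944583426 tilt 0.0036121715319784894 1726
0.10290973625997546 tilt 0.0012004696141294962 1522
```

View pics/h1.png

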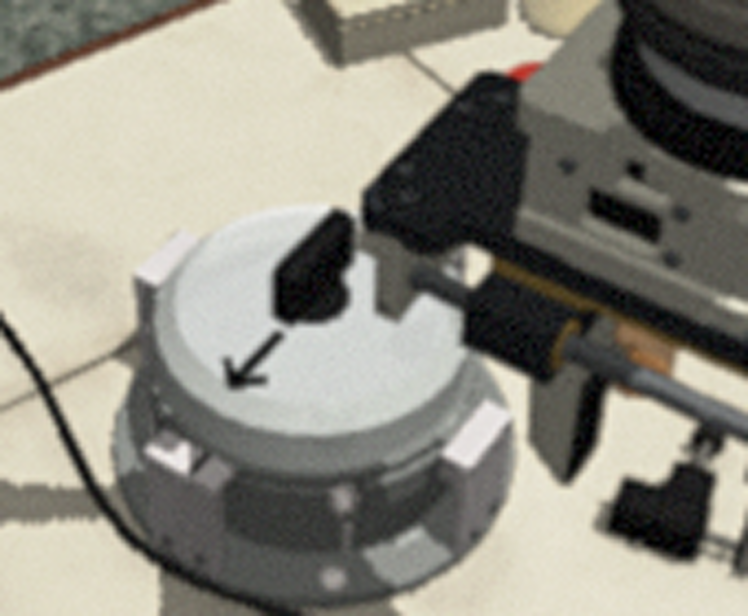

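View pics/h2.png

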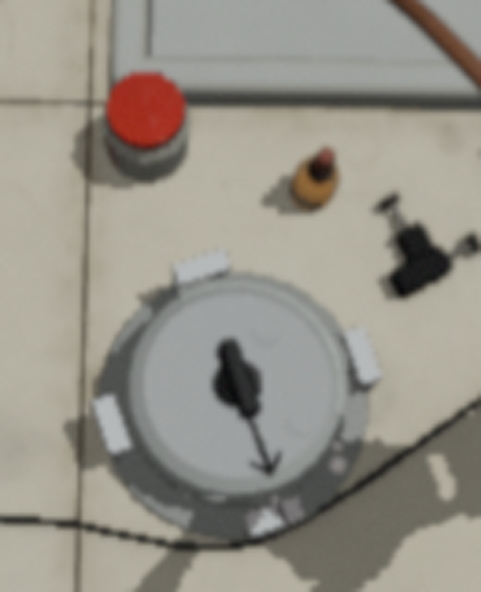

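```bash
python3 - <<'E'
from h import *
t=robot.read_camera("top")
g=lambda p,z: at_height(t,[(270+p[0]/3.7-.5,110+p[1]/3.7-.5)],z)[0][:2]
a=g((247,415),.102);b=g((272,472),.102); print(np.degrees(np.arctan2(*(b-a)[::-1])), np.degrees(np.arctan2(*(b-np.array([.5525,.0222]))[::-1])))
print(robot.hand_in())
E
```

```text
-156.07059983017425 -159.53896145466803
the job is handed in; nothing more can be done
None
```

The carousel is loaded and locked, and the job is handed in at about 35 s on the robot's clock. The hand-in gave no verdict.

- **Lid off:** I turned it 40° to the open mark, lifted it off and laid it flat on the bench, left of and nearer than the carousel.
- **Vessels:** The cameras showed two. One went into the far-right pocket and the other into the near-right pocket, fully down with their nozzles in the notches. Camera overlays matched both, and both were seen upright before the lid went back on. They cannot be checked fully under the closed lid.
- **Lid on:** I lowered it at the open mark, turned it clockwise to the lock mark and released it.

**Last checks:**
- **Lid height:** The lid's top is at 103 mm, against 102 mm expected.
- **Lid tilt:** The tilt is below 0.004 rad.
- **Pointer:** It stands at about -159.5°, and the lock mark is near -160°. A second estimate from the arrow's shaft alone gave -156°. At the mark's radius that is about 6 mm off, still inside the 10 mm limit.
- **Surroundings:** The jar and the dropper bottle look untouched by eye; I did not measure them. The arm stands clear of everything.
- **Cameras:** The two disagreed by about 3 mm in y throughout. I used positions between them that agreed with where the gripper held the lid's axis.

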